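# Charge the ball mill and hold its cover down on the locating pin

## Robot

A 7-joint arm with a two-finger parallel gripper is mounted at the origin on the work surface. World frame = base frame: x ahead of the robot, y to its left, z up, the work surface at z = 0. Lengths are in m, angles in degrees, forces in N, time in s.
With the tool pointing down it reaches from about 0.425 to 0.875 m from the base axis. Payload 4.7 kg.
Tool frame: the origin (TCP) lies at the centre of the arm's flange, where the gripper is bolted on; the fingertips stand 182 mm ahead of it and the grasp point (between the pads) lies 164 mm ahead of it; z points along the fingers, y is the line along which they close (so a half turn about z gives the same grasp; the last joint's range is limited). The gripper opens to 87 mm and grips with 3 to 60 N. Pads are 19 mm wide; open, the fingers measure 117 mm over their backs; the gripper's body (75 mm by 190 mm) begins 51 mm behind the grasp point.
Start: joints at [-71.499, 18.392, -4.016, 83.108, 1.295, 78.541, -3.26], TCP at [0.198, 0.619, 0.405] pointing down, gripper open.
Joint ranges: [-163.93, 163.93], [-17.29, 119.83], [-79.2, 71.16], [3.27, 140.29], [-89.18, 269.18], [5.43, 117.66], [-154.24, 154.24]. Speed limits (degrees/s): [147.25, 147.25, 180, 180, 180, 180, 180].

## Interface

Orientations are given as [roll, pitch, yaw] about the fixed x, y, z axes, in that order (R = Rz(yaw) Ry(pitch) Rx(roll)).
In Python, from cell import env gives the robot as it stands. The module is installed in compiled form; this text tells all that it offers.
- The arm moves only by the tool step_arm, never from a script. Its argument "steps" is one flat list of numbers, 5 for each row, row after row: the opening, from 0 (shut) to 1 (fully open), then the shift along the tool's x, y, z in mm, then the turn about the tool's z in degrees. In form: [grip, dx, dy, dz, roll, grip, dx, dy, dz, roll, ...]. A call has 1 to 12 rows; each row shifts and turns the commanded pose from where the row before left it, along the tool's axes as they then stand; what a row does not reach is not made up. A row lasts 1/8 s, in which the tool goes at most 62.5 mm and 10.7 degrees, less where a joint would pass 70% of its speed; a pose out of reach is approached as far as the arm can. A call with a gripper value outside its range is refused whole. The fingers move at their own pace and stop on an object; "grip_force" is the grip in N (left out, the last holds). Time passes only in rows, so rows that do not move let the fingers close. It gives the time, the measured TCP pose, the force, the opening and the grip force at its end, in the units of the state.
- env.get_obs(): the state, without advancing time (a new reading comes with each control period).
- env.read_camera(name): name is "scene" or "top" or "wrist"; returns a dict with "image" (420x560x3 uint8, red, green, blue), "camera_matrix" (3x3 intrinsics, pixels), "distortion" ([k1, k2, p1, p2, k3] as OpenCV has them; the pictures are not rectified), "R" (3x3) and "t" (3): a world point X has camera coordinates R X + t. Camera axes: x right, y down, z forward; pixel columns grow to the right and rows downward; lengths in m; the calibration is good to about 2 mm. A picture is of the moment at which its call begins. There is no depth.
- env.sign_off(): hands the job in; it is judged then, once.
The state is a dict: "time_s": time; "qpos": joint angles; "joint_velocities": joint speeds; "effort": joint torques, N m; "tool_pos": TCP position; "tool_rot": TCP orientation; "force": force on the tool from outside, world axes, zero at the start; "wrist_torque": the same for the moment, N m; "grip_width": finger opening in m; "grasp_force": force on a finger pad.
Only numpy, scipy, OpenCV 4.12 (cv2) and the standard library are available. Lean on these libraries where they do the work, as an engineer would, in place of code of your own. Each camera call takes 0.05 s, during which the arm holds its last target. There are 200 camera calls.

## Task

Pour all six steel grinding balls from the orange cup into the bowl of the ball mill and stand the empty cup back upright on the bench. Then take the blue cover by its white grip, set it squarely over the bowl, sliding it about until the socket hidden under its orange dot drops over the brass locating pin, and press it all the way down against the springs of the bowl holder. Finish while still holding the cover pressed down, without letting go of it, and leave the other things on the bench alone.

Things in the scene. Friction and masses are not known exactly. Their poses are not given: they have to be found in the camera images.
- mill: Low grey base of the ball mill, fixed to the bench, 200 x 140 mm, 35 mm high; origin at the centre of its underside, right under the bowl's axis; x axis towards the locating pin, z up. A lower black control panel (28 mm high, 110 mm wide) sticks out at its -x end to 160 mm from the origin.
- holder (a joint): Sprung bowl holder (steel bowl, black ear and brass pin in one piece) on the mill base: 0 = fully up, 0.008 m = fully down on its stop. It takes about 4 N beyond the cover's weight to start it and about 14 N to hold it on its stop (1.2 N per mm); it comes up again when let go.
- bowl_rim (a point): Centre of the bowl's mouth, at rim height (97 mm above the bench when the holder is up). Steel bowl, outer diameter 88 mm, inner 76 mm at the mouth, 45 mm deep inside. The pin's ear, 44 mm wide, reaches out to 78 mm from the bowl's axis, its top level with the rim. Moves with the holder; axes as the mill's.
- bowl_floor (a point): Centre of the bowl's inner floor, 45 mm below the rim; axes as the mill's.
- pin_tip (a point): Tip of the brass locating pin, which stands upright on the black ear beside the bowl, 60 mm along the mill's +x from the bowl's axis. Diameter 8 mm, tapering over its last 2.5 mm to 4.4 mm, 10 mm tall above the rim plane. The cover hides it.
- cover: Blue cover plate, 150 x 96 mm, 15 mm thick, about 0.3 kg, lying flat on the bench at the start, right side up; origin at the centre of its underside, x along its length towards the socket, z up. White grip bar in the middle of its top, 60 mm long along x, 22 mm wide, rising from 15 to 49 mm above the underside. On the bowl its underside rests on the rim and ear.
- socket (a point): Mouth of the blind round socket in the cover's underside, 60 mm along the cover's +x from its origin; diameter 11 mm, 12 mm deep. An orange dot on top marks it.
- cover_grip (a point): Centre of the white grip bar, 38 mm above the cover's underside.
- cup: Orange plastic cup holding the six balls, open top, 70 mm high, outer diameter 50 mm at the foot widening to 64 mm at the rim, wall 3 mm, 50 g without the balls, bottom-heavy with them (it can swing back in a weak grip); takes a firm grip of 40 N; origin at the centre of its underside, z up.
- ball0_center (a point): Steel grinding ball, 14 mm diameter, 11.5 g, in the cup at the start; this point is its centre.
- ball1_center (a point): Steel grinding ball, 14 mm diameter, 11.5 g, in the cup at the start; this point is its centre.
- ball2_center (a point): Steel grinding ball, 14 mm diameter, 11.5 g, in the cup at the start; this point is its centre.
- ball3_center (a point): Steel grinding ball, 14 mm diameter, 11.5 g, in the cup at the start; this point is its centre.
- ball4_center (a point): Steel grinding ball, 14 mm diameter, 11.5 g, in the cup at the start; this point is its centre.
- ball5_center (a point): Steel grinding ball, 14 mm diameter, 11.5 g, in the cup at the start; this point is its centre.
- reagent: Bystander: amber bottle with blue cap, 60 mm diameter, 130 mm high; origin at the centre of its underside.
- powder_jar: Bystander: white jar, 60 mm diameter, 70 mm high; origin at the centre of its underside.
- spoon: Bystander: steel lab spoon with a black handle, 170 mm long, lying on the bench; origin in its middle.
- marker: Bystander: green marker pen, 120 mm long, 14 mm thick, lying on the bench; origin in its middle.

How it is judged:
By the outcome, as a careful person would: the job done as asked, in the order asked, and still so for the second after the job is handed in, while the arm keeps its last pose, push and grip.
It also fails if it takes over 64 s, if anything falls off the work surface, if the arm or the gripper's body presses on something with over 40 N, if the wrist force passes 120 N, or if a joint passes its speed limit or range.

## Working session

There is one attempt and no reset: what is moved stays moved. The work goes in short steps, Python scripts to look and compute and a tool call to move; the robot and the scene stay as the last step left them, time stands still between calls to the robot, and variables do not carry over. Pictures are saved under pics/ and viewed, at most 10 in all, crops included, and the job is handed in when it is done.

Besides the shell and the picture viewer there is one more tool, called after ">>>" in YAML: its name, and indented under it one key for each argument. step_arm: Moves the arm, as the interface text tells. Its arguments: {"type":"object","properties":{"steps":{"type":"array","items":{"type":"number"}},"grip_force":{"type":"number"}},"required":["steps"]}

```bash
mkdir -p pics; cat > h.py <<'E'
import numpy as np, cv2, json
from cell import env
from scipy.spatial.transform import Rotation as Ro
def snap(n,f):
    c=env.read_camera(n); cv2.imwrite(f'pics/{f}.png',c['image'][:,:,::-1])
    np.savez(f'pics/{f}.npz',**{k:np.array(v) for k,v in c.items()}); return c
def ray(f,u,v):
    c=np.load(f'pics/{f}.npz'); p=cv2.undistortPoints(np.array([[[u,v]]],float),c['camera_matrix'],c['distortion'])[0,0]
    R,t=c['R'],c['t']; d=R.T@np.array([p[0],p[1],1]); return -R.T@t, d/np.linalg.norm(d)
def atz(f,u,v,z):
    o,d=ray(f,u,v); return o+d*(z-o[2])/d[2]
def tri(*obs):
    A=np.zeros((3,3));b=np.zeros(3)
    for o in obs:
        o_,d=ray(*o);P=np.eye(3)-np.outer(d,d);A+=P;b+=P@o_
    return np.linalg.solve(A,b)
def proj(f,X):
    c=np.load(f'pics/{f}.npz'); return cv2.projectPoints(np.array([X],float),cv2.Rodrigues(c['R'])[0],c['t'],c['camera_matrix'],c['distortion'])[0][0,0]
def state():
    s=env.get_obs(); return s
E
python3 - <<'E'
from h import *
a=snap('scene','s0')['image'];b=snap('top','t0')['image'];snap('wrist','w0')
for f in('s0','t0','w0'):
    c=np.load(f'pics/{f}.npz');print(f,-c['R'].T@c['t'],c['R'][2])
s=state();print({k:np.round(v,3) for k,v in s.items()})
E
```

```text
s0 [0.85279286 0.37213044 0.8105235 ] [-0.28294146 -0.44690917 -0.8486556 ]
t0 [0.35155753 0.00267675 1.22609889] [ 0.22232662 -0.00608253 -0.97495327]
w0 [0.12503022 0.64251314 0.38347464] [ 0.26474903 -0.08513985 -0.96055149]
{'time_s': np.float64(0.15), 'qpos': array([-71.5  ,  18.431,  -4.016,  83.159,   1.294,  78.541,  -3.261]), 'joint_velocities': array([ 0.007, -0.111,  0.046, -0.123, -0.106, -0.046, -0.111]), 'effort': array([-0.0000e+00, -4.9180e+01, -4.0500e-01, -3.1288e+01, -6.4000e-02,
        4.1000e-02,  0.0000e+00]), 'tool_pos': array([0.198, 0.619, 0.404]), 'tool_rot': array([-1.79913e+02,  4.00000e-03,  1.62309e+02]), 'force': array([-0.965, -0.33 ,  0.086]), 'wrist_torque': array([0.044, 0.056, 0.019]), 'grasp_force': np.float64(0.0), 'grip_width': np.float64(0.087)}
```

View pics/s0.png

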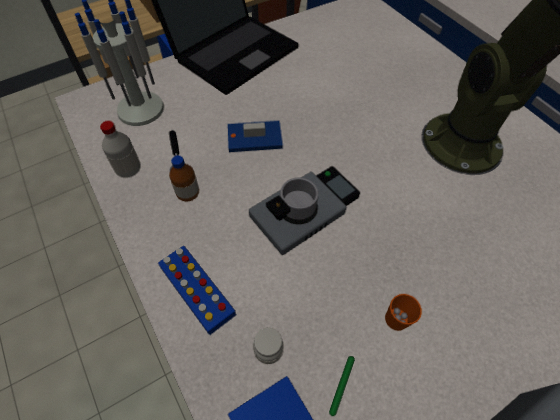

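View pics/t0.png

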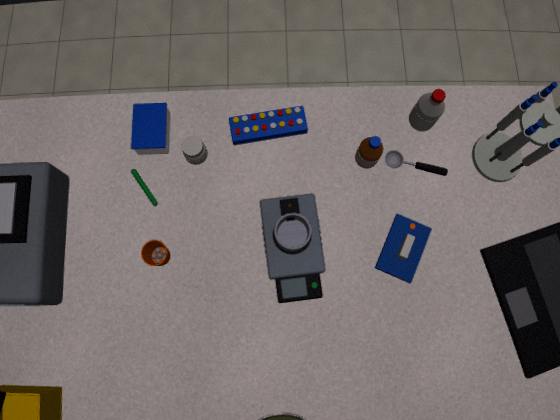

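Scene view: cup (403,312), mill with bowl (299,197), pin/ear (278,207), cover (255,136). Top view: cup (155,253), bowl (293,232), ear (290,205), cover (404,248), dot (413,226). I'll enlarge these for exact pixels.

```bash
python3 - <<'E'
from h import *
a=cv2.imread('pics/s0.png');b=cv2.imread('pics/t0.png')
def cr(i,x,y,w,h,s): 
    o=cv2.resize(i[y:y+h,x:x+w],None,fx=s,fy=s,interpolation=cv2.INTER_CUBIC)
    for k in range(0,w,10): cv2.line(o,(k*s,0),(k*s,5 if (x+k)%50 else 14),(0,255,255),1)
    for k in range(0,h,10): cv2.line(o,(0,k*s),(5 if (y+k)%50 else 14,k*s),(0,255,255),1)
    return o
L=[cr(b,130,230,50,50,4),cr(b,250,190,90,120,3)[:300],cr(b,370,210,70,75,4)]
M=[cr(a,380,285,50,50,4),cr(a,240,160,130,100,2),cr(a,220,110,70,50,4)]
W=np.zeros((600,800,3),np.uint8)
x=0
for i in L: W[:i.shape[0],x:x+i.shape[1]]=i[:,:800-x]; print('top',x,0); x+=i.shape[1]+5
x=0
for i in M: W[310:310+i.shape[0],x:x+i.shape[1]]=i[:,:800-x]; print('sc',x,310); x+=i.shape[1]+5
cv2.imwrite('pics/m0.png',W)
E
```

```text
top 0 0
top 205 0
top 480 0
sc 0 310
sc 205 310
sc 470 310
```

View pics/m0.png

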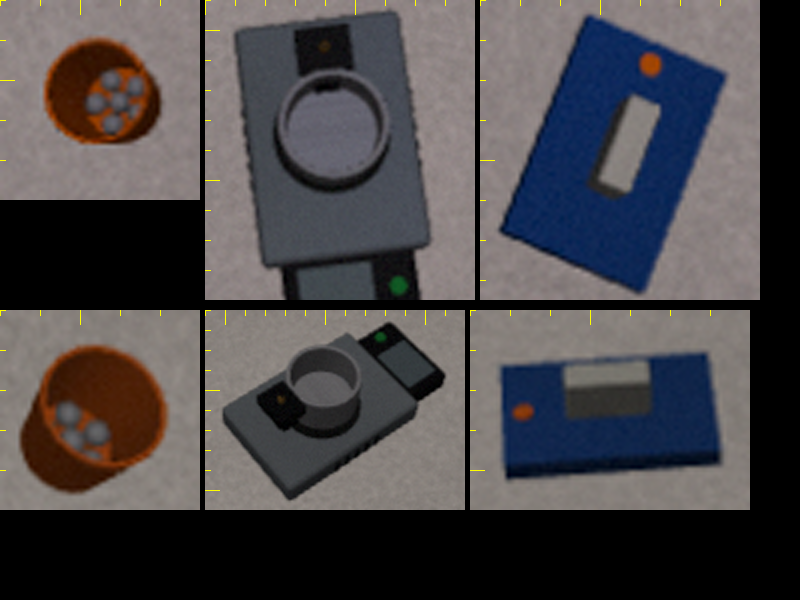

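Enlarged: cup rim centre top (154.3,252.8)/scene (406.3,308.8); bowl rim (292.7,232.7)/(299,192); pin (289.7,205.3)/(278,204.5); dot (412.8,226.3)/(233.3,135.3); grip top (407.8,246.1)/(254.3,126.3).

```bash
python3 - <<'E'
from h import *
D={'cup':((154.3,252.8),(406.3,308.8)),'bowl':((292.7,232.7),(299,192)),'pin':((289.7,205.3),(278,204.5)),'dot':((412.8,226.3),(233.3,135.3)),'grip':((407.8,246.1),(254.3,126.3))}
Z=dict(cup=.07,bowl=.097,pin=.107,dot=.015,grip=.049)
for k,(a,b) in D.items():
    print(k,tri(('t0',*a),('s0',*b)).round(4),atz('t0',*a,Z[k]).round(4),atz('s0',*b,Z[k]).round(4))
print('reagent',atz('t0',370,150,.065),'jar',atz('t0',194,150,.07))
for p in ((261,197),(317,195),(324,272),(271,277)): print(atz('t0',*p,.035).round(3))
c=np.load('pics/w0.npz');s=state();T=Ro.from_euler('xyz',s['tool_rot'],degrees=True).as_matrix()
print('cam in tool',T.T@(-c['R'].T@c['t']-s['tool_pos']),T.T@c['R'].T)
E
```

```text
cup [0.4996 0.2949 0.0636] [0.4994 0.2921 0.07  ] [0.5018 0.2967 0.07  ]
bowl [ 0.5373 -0.0403  0.0887] [ 0.5349 -0.0389  0.097 ] [ 0.5418 -0.0367  0.097 ]
pin [ 0.6004 -0.0336  0.0956] [ 0.5984 -0.0338  0.107 ] [ 0.6039 -0.0265  0.107 ]
dot [ 0.5557 -0.3483  0.009 ] [ 0.5554 -0.3472  0.015 ] [ 0.5574 -0.3421  0.015 ]
grip [ 0.5014 -0.3226  0.0383] [ 0.5011 -0.3207  0.049 ] [ 0.5054 -0.3118  0.049 ]
reagent [ 0.74403314 -0.24155577  0.065     ] jar [0.75457864 0.19893414 0.07      ]
[0.638 0.035 0.035]
[ 0.639 -0.105  0.035]
[ 0.446 -0.114  0.035]
[0.438 0.015 0.035]
cam in tool [0.07616809 0.00030619 0.02040897] [[-1.93538223e-04 -9.60572188e-01 -2.78030634e-01]
 [ 9.99999596e-01 -4.29992032e-04  7.89482221e-04]
 [-8.77905622e-04 -2.78030368e-01  9.60571884e-01]]
```

>>> step_arm:
  steps: [1,-33,-35.5,-12,0,1,-33,-35.5,-12,0,1,-33,-35.5,-12,0,1,-33,-35.5,-12,0,1,-32,-35.5,-12,0,1,-44.6,-8,0,0,1,-44.6,-8,0,0,1,-44.6,-8,0,0,1,-44.6,-8,0,0,1,-44.6,-8,0,0,1,0,0,0,-10.5,1,0,0,0,-10.5]
  grip_force: 40

```text
time_s: 1.65
tool_pos: [0.5007, 0.2939, 0.4641]
tool_rot: [-180.0, -0.1, -176.4]
force: [0.2, 0.2, 0.6]
grip_width: 0.0868
grasp_force: 0.0
```

>>> step_arm:
  steps: [1,0,0,40,-1,1,0,0,40,0,1,0,0,0,0,1,0,0,0,0]

```text
time_s: 2.15
tool_pos: [0.5005, 0.2947, 0.3862]
tool_rot: [180.0, 0.1, -175.7]
force: [0.5, -0.1, -0.1]
grip_width: 0.0871
grasp_force: 0.0
```

```bash
cat >> h.py <<'E'
def go(x,y,z,yaw=None):
    "tool-axis shift (mm) from measured pose to TCP target, and roll"
    s=state();T=Ro.from_euler('xyz',s['tool_rot'],degrees=True).as_matrix()
    print('pose',np.round(s['tool_pos'],4),np.round(s['tool_rot'],1),'shift',(T.T@(np.array([x,y,z])-s['tool_pos'])*1000).round(1), None if yaw is None else 'roll %.1f'%-((yaw-s['tool_rot'][2]+180)%360-180))
E
python3 - <<'E'
from h import *
snap('wrist','w1');go(.5,.293,.37,184.5)
E
```

```text
pose [0.5007 0.2947 0.3869] [ 179.9    0.2 -175.7] shift [ 0.9 -1.7 16.9] roll -0.2
```

View pics/w1.png

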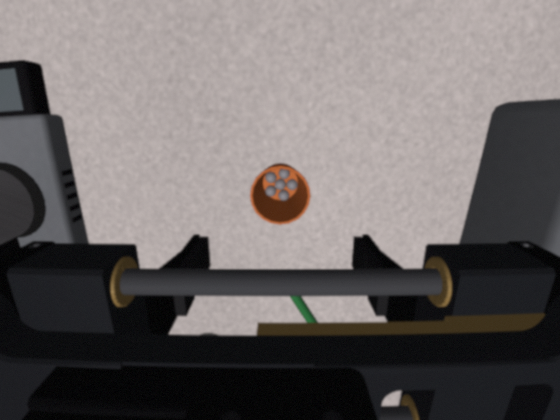

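Cup rim centre at (280,194), spanning 250–310; the green marker is behind, well clear of the fingers.

```bash
python3 - <<'E'
from h import *
print(atz('w1',280,194,.07),tri(('w1',280,194),('t0',154.3,252.8),('s0',406.3,308.8)),np.linalg.norm(atz('w1',250,194,.07)-atz('w1',310,194,.07)))
p=atz('w1',280,194,.07); print(p); go(p[0],p[1],.199,184.5)
E
```

```text
[0.4991259  0.29469217 0.07      ] [0.49998535 0.29483544 0.06449788] 0.06274184399252382
[0.4991259  0.29469217 0.07      ]
pose [0.5007 0.2947 0.3869] [ 179.9    0.2 -175.7] shift [  2.1  -0.2 187.9] roll -0.2
```

>>> step_arm:
  steps: [1,1,0,50,0,1,0.5,0,50,0,1,0,0,50,0,1,0,0,38,0,0,0,0,0,0,0,0,0,0,0,0,0,0,0,0,0,0,0,0,0,0,0,0,0,0,0,0,0,0,0]
  grip_force: 40

```text
time_s: 3.45
tool_pos: [0.4998, 0.2948, 0.1992]
tool_rot: [179.9, 0.2, -175.7]
force: [0.5, -1.2, 7.1]
grip_width: 0.0602
grasp_force: 39.3
```

>>> step_arm:
  steps: [1,0,0,0,0,1,0,0,0,0,1,0,0,-7,0,1,0,0,0,0,0,0,0,0,0,0,0,0,0,0,0,0,0,0,0,0,0,0,0,0,0,0,0,0,0]
  grip_force: 45

```text
time_s: 4.58
tool_pos: [0.4986, 0.2943, 0.2037]
tool_rot: [-180.0, -0.0, -175.7]
force: [0.1, 0.3, -1.4]
grip_width: 0.0607
grasp_force: 45.0
```

>>> step_arm:
  steps: [1,0,0,0,0,1,0,0,-6,0,1,0,0,0,0,0,0,0,0,0,0,0,0,0,0,0,0,0,0,0,0,0,0,0,0,0,0,0,0,0,0,0,0,-20,0,0,0,0,-40,0,0,0,0,-50,0,0,0,0,-40,0]
  grip_force: 45

```text
time_s: 6.08
tool_pos: [0.4987, 0.2943, 0.3616]
tool_rot: [180.0, 0.1, -175.7]
force: [0.5, 0.5, -2.0]
grip_width: 0.0609
grasp_force: 45.0
```

>>> step_arm:
  steps: [0,-9,-21,0,0,0,-18,-42,0,0,0,-18,-42,0,0,0,-18,-42,0,0,0,-18,-42,0,0,0,-18,-42,0,0,0,-18,-42,0,0,0,-18,-42,0,0,0,-8,-21,0,0,0,0,0,0,0,0,0,0,0,0]

```text
time_s: 7.45
tool_pos: [0.6662, -0.0274, 0.3595]
tool_rot: [179.9, -0.0, -175.5]
force: [0.1, 0.3, -1.4]
grip_width: 0.0609
grasp_force: 45.0
```

```bash
python3 - <<'E'
from h import *
snap('wrist','w2');go(.667,-.03,.36,184.5)
E
```

```text
pose [ 0.6662 -0.0272  0.3596] [ 179.9   -0.  -175.5] shift [-0.6 -2.9 -0.4] roll -0.0
```

View pics/w2.png

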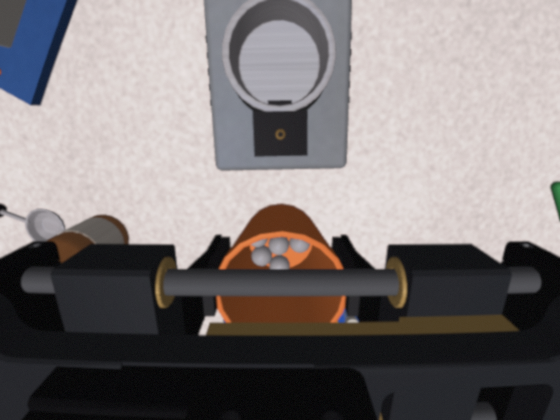

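The cup hangs upright with the balls; pin tip at (281,134), bowl rim centre ~(279,54), base front corners (218,169),(346,167).

```bash
python3 - <<'E'
from h import *
p=atz('w2',281,134,.107);b=atz('w2',279,54,.097)
print(p,b,p-b,np.degrees(np.arctan2(*(p-b)[1::-1])))
print(tri(('w2',281,134),('t0',289.7,205.3),('s0',278,204.5)))
q=[atz('w2',*x,.035) for x in((218,169),(346,167))];d=q[1]-q[0];print(q,np.degrees(np.arctan2(d[1],d[0])),np.linalg.norm(d))
c=[atz('w2',u,54,.097) for u in(222,336)];print(np.linalg.norm(c[0]-c[1]))
s=state();T=Ro.from_euler('xyz',s['tool_rot'],degrees=True).as_matrix()
print('pin in tool mm',(T.T@(p-s['tool_pos'])*1000))
E
```

```text
[ 0.60019611 -0.03127667  0.107     ] [ 0.54118192 -0.03736702  0.097     ] [0.05901418 0.00609034 0.01      ] 5.892142343239201
[ 0.60053    -0.03250583  0.09694598]
[array([ 0.64403956, -0.09394618,  0.035     ]), array([0.63156181, 0.03996934, 0.035     ])] 95.3232397709804 0.13449557750638727
0.08687600637489602
pin in tool mm [ 65.9372126    0.57054707 252.61054787]
```

>>> step_arm:
  steps: [0,0,0.5,16,-1,0,0,0,16,0,0,0,0,17,0,0,16,0,0,0,0,16,0,0,0,0,5,0,0,0,0,5,0,0,0,0,5,0,0,0,0,5,0,0,0,0,0,0,0,0]
  grip_force: 40

```text
time_s: 8.75
tool_pos: [0.616, -0.034, 0.3124]
tool_rot: [-180.0, 0.3, -174.7]
force: [5.0, 0.3, 1.1]
grip_width: 0.0608
grasp_force: 40.0
```

```bash
python3 - <<'E'
from h import *
a=snap('scene','s1')['image'];w=snap('wrist','w3')['image'];go(.6,-.0313,.3)
x=cv2.resize(a[110:270,200:400],None,fx=2.4,fy=2.4)
m=np.zeros((420,800,3),np.uint8);m[:384,:480]=x;m[:,480:]=w[:,120:440];cv2.imwrite('pics/m1.png',m[:,:,::-1])
E
```

```text
pose [ 0.6162 -0.034   0.3124] [-180.     0.3 -174.7] shift [15.9  4.2 12.3] None
```

View pics/m1.png

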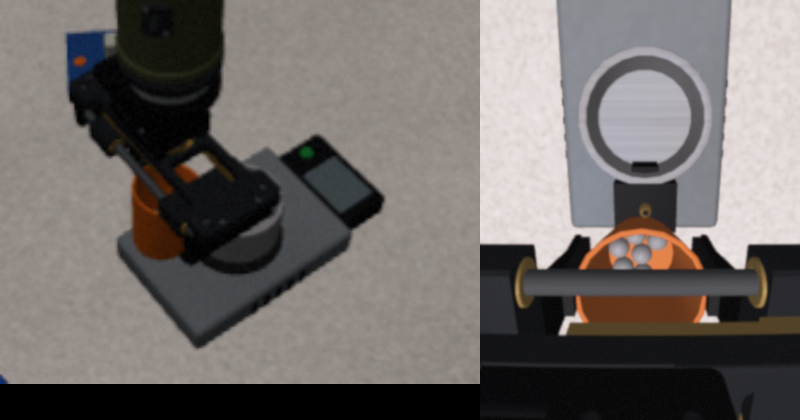

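The cup has begun to tilt towards the bowl with its foot against the pin (pin at ~(285,210) in wrist pixels, a few mm off centre). Continue along the planned arc.

>>> step_arm:
  steps: [0,4,1,0,0,0,4,1,0,0,0,4,1,0,0,0,4,0,0,0,0,5,0,1,0,0,5,0,3,0,0,5,0,3,0,0,5,0,3,0,0,0,0,0,0]

```text
time_s: 9.98
tool_pos: [0.5801, -0.0362, 0.3037]
tool_rot: [-179.9, 0.4, -174.8]
force: [2.5, -2.6, 7.5]
grip_width: 0.0606
grasp_force: 40.0
```

```bash
python3 - <<'E'
from h import *
a=snap('scene','s2')['image'];w=snap('wrist','w4')['image'];go(.6,-.0313,.3)
x=cv2.resize(a[110:270,200:400],None,fx=2.4,fy=2.4)
m=np.zeros((420,800,3),np.uint8);m[:384,:480]=x;m[:,480:]=w[:,120:440];cv2.imwrite('pics/m2.png',m[:,:,::-1])
E
```

```text
pose [ 0.5803 -0.0362  0.3037] [-179.9    0.4 -174.8] shift [-20.    3.1   3.9] None
```

View pics/m2.png

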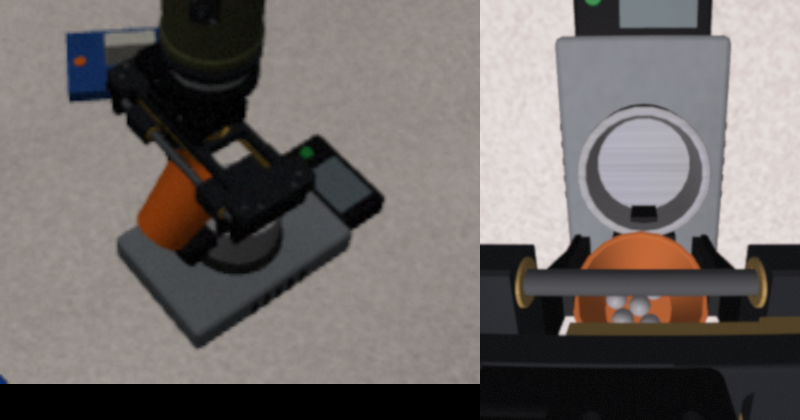

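Tilt is ~50°, mouth now at the bowl's edge, balls still inside. Continue with a somewhat lighter grip so the springs give less.

>>> step_arm:
  steps: [0,4,0,2,0,0,4,0,3,0,0,4,0,4,0,0,3,0,4,0,0,0,0,4,0,0,0,0,3,0,0,0,0,0,0,0,0,0,0,0]
  grip_force: 25

```text
time_s: 11.08
tool_pos: [0.5634, -0.0373, 0.2821]
tool_rot: [-180.0, -0.1, -174.8]
force: [-3.4, -1.4, 8.0]
grip_width: 0.061
grasp_force: 25.0
```

```bash
python3 - <<'E'
from h import *
a=snap('scene','s3')['image'];w=snap('wrist','w5')['image'];go(.6,-.0313,.3)
x=cv2.resize(a[110:270,200:400],None,fx=2.4,fy=2.4)
m=np.zeros((420,800,3),np.uint8);m[:384,:480]=x;m[:,480:]=w[:,120:440];cv2.imwrite('pics/m3.png',m[:,:,::-1])
E
```

```text
pose [ 0.5634 -0.0373  0.2821] [-1.800e+02 -1.000e-01 -1.748e+02] shift [-37.    2.6 -17.9] None
```

View pics/m3.png

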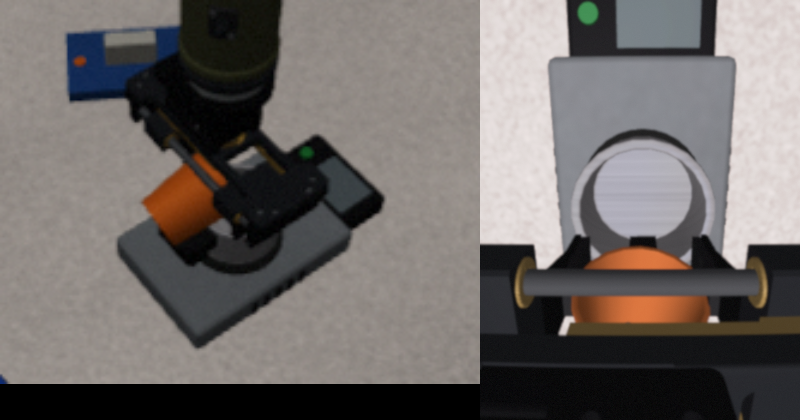

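Tilt ~75°, mouth over the bowl, no ball out yet (floor clean). Draw back slightly and lower to exceed 90°.

>>> step_arm:
  steps: [0,-3,0,2,0,0,-3,0,2,0,0,-3,0,1,0,0,-2,0,1,0,0,0,0,0,0,0,0,0,0,0]

```text
time_s: 11.92
tool_pos: [0.5747, -0.0371, 0.2769]
tool_rot: [-179.9, 0.0, -174.8]
force: [-3.3, -3.2, 10.8]
grip_width: 0.061
grasp_force: 25.0
```

```bash
cat >> h.py <<'E'
def asc(im,x0,x1,y0,y1,st=4):
    g=cv2.cvtColor(im,cv2.COLOR_RGB2GRAY)
    for y in range(y0,y1,st): print(y,''.join(' .:-=+*#%@'[min(9,int(g[y:y+st,x:x+st//2 or 1].mean()/25.6))] for x in range(x0,x1,max(1,st//2))))
E
python3 - <<'E'
from h import *
w=snap('wrist','w6')['image'];go(.6,-.0313,.3);print(state()['force'])
asc(w,200,364,120,260)
E
```

```text
pose [ 0.5747 -0.0371  0.277 ] [-179.9    0.  -174.8] shift [-25.7   3.4 -23. ] None
[-4.02774954 -3.28732189 11.73950212]
120 ++++++++++++++++++++++++=--:--==++*****************++==----==+++++++++++++++++++++
124 +++++++++++++++++++++=-:-=+******************************++=--=+++++++++++++++++++
128 +++++++++++++++++++====+********++++++********++++++*********+===+++++++++++++++++
132 ++++++++++++++++++++*******+===+********************++==+********+++++++++++++++++
136 ++++++++++++++++++******+===+***************************+===+******+++++++++++++++
140 ++++++++++++++++*****+=-=+*********************************==-=+*****+++++++++++++
144 ++++++++++++++*****+---+*##################################**=--=+*****+++++++++++
148 ++++++++++++*****+-:-=**********#********#*******##***********+=--=+****++++++++++
152 +++++++++++****+-::-+**#########################*#####**********=---=*****++++++++
156 ++++++++++****+-::-+*###########################################*=---=*****+++++++
160 ++++++++*****+-:::=***********************************************=---=+****++++++
164 ++++++++****=-::
[... 1367 characters left out ...]
++++
228 *++++++++++****+=-:::::::::::::::::.             ::::::::::::::::---+****++++++++=
232 *++++++=--=++****+=-::::::-::::::::.             .::::::::::::::--=***+====++++++=
236 #+++++-.  ...:-+***+=-:::::::::---:.             .::::::::::::--=+-:::.  .-=+++++=
240 #++++-.       .=*****+=--:::::-::::..............::::::::::--=+**+:        :=++++=
244 #++=:         .=++*******+----::::::::::::::::::::::-::---=+*****+.         :=+++=
248 %*=:          .-+++++***++=----========++=====--------=+*******++=.          .==+=
252 *-.            -++++==----=====++++++++++++++++++++=====+++++++++-.            :-=
256 .              -==----========+++++++++++++++++++++++++==---=++++-.              .
```

>>> step_arm:
  steps: [0,-3,0,0,0,0,-3,0,0,0,0,-3,0,0,0,0,0,0,2,0,0,0,0,2,0,0,0,0,2,0,0,0,0,2,0,0,0,0,0,0,0,0,0,0,0]

```text
time_s: 13.1
tool_pos: [0.584, -0.0366, 0.2713]
tool_rot: [-179.9, 0.1, -174.8]
force: [-8.3, -2.9, 22.5]
grip_width: 0.0608
grasp_force: 25.0
```

```bash
python3 - <<'E'
from h import *
w=snap('wrist','w7')['image'];go(.6,-.0313,.3);print(state()['force'])
asc(w,200,364,100,260,6)
E
```

```text
pose [ 0.584  -0.0366  0.2713] [-1.799e+02  1.000e-01 -1.748e+02] shift [-16.5   3.8 -28.7] None
[-8.70002063 -3.24025789 23.69557319]
100 +++++++++++++++++++++++***********+++++++++++++++++++++
106 +++++++++++++++++*******++++++++********+++++++++++++++
112 +++++++++++++*****+======+++++++=====+******+++++++++++
118 +++++++++++****+=--=+***************+=-==+***++++++++++
124 +++++++++****=--=+*********************+=--+***++++++++
130 +++++++****=-:-+*#######################*+---=***++++++
136 ++++++***+-::=*#######################*****=--=***+++++
142 +++++***+-::=*#############################*=--=+***+++
148 ++++***+-::-*****###**#****#****#***********+----+**+++
154 ++++***-:::+*********************************=---=***++
160 +++***=::::+*********************************=----+**++
166 +++***-:::-+*********************************=----=***+
172 +++***-::::+*#*******************************-----=***+
178 +++***-::::-*################***#***********+-----=***+
184 +++***=:::::=******************************+------+**++
190 ++++**+-:::::=*#####################******+-------***++
196 ++++***=::::::-+************************+=-------+**+++
202 +++++***=:::::::-+********************+=--------+**++++
208 ++++++***=-:::::::--=+**++++++==+**+=--::::----+**+++++
214 +++++++***+-::::::::---:        .---::::::::-=***++++++
220 +++++++++***+-::::---::.         :::::::::--+***+++++++
226 +++++++++++***+=--::--::.........::--::--=+***+++++++++
232 ++++=-:===+++****+=-----:::::::::----==+***+===::=+++++
238 +++=.    .=+++++++****++=========++****++++=.    .-++++
244 ++-.     .=+++++-..-========+++++++=-:..-++=.      -+++
250 +:        =++==---===++++++++++++==-::..-++=.       :==
256           -=---=====++++++++++++++++++=--=+=          .
```

```bash
python3 - <<'E'
from h import *
a=snap('scene','s4')['image'];w=snap('wrist','w8')['image']
x=cv2.resize(a[160:245,240:345],None,fx=4.5,fy=4.5,interpolation=cv2.INTER_CUBIC)
m=np.zeros((420,800,3),np.uint8);m[:382,:472]=x[:382];m[:,480:]=w[:,120:440];m=cv2.convertScaleAbs(m,alpha=1.4);cv2.imwrite('pics/m4.png',m[:,:,::-1])
E
```

```text
(no output)
```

View pics/m4.png

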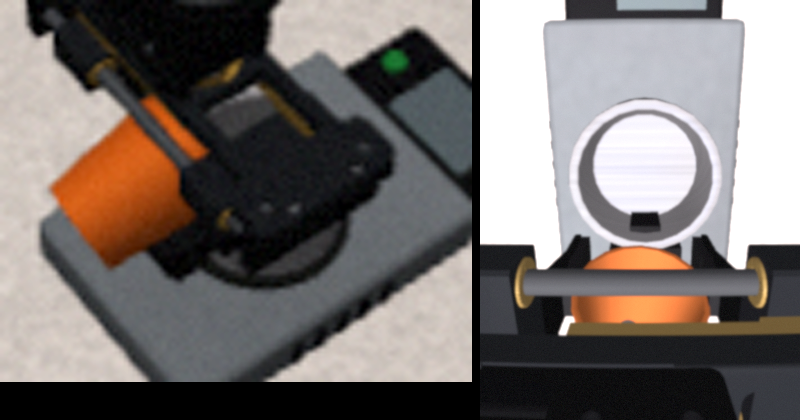

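The cup is tilted but a ball is still inside (grey at ~(267,322) in the wrist view); foot corners in scene at about (251.6,202.2) and (264,219.6). Fit the tilt from this.

```bash
python3 - <<'E'
from h import *
s=state();T=Ro.from_euler('xyz',s['tool_rot'],degrees=True).as_matrix()
from scipy.optimize import least_squares
def cup(p,h,r,az):
    th,zp,xo=p # axis tilts toward tool x ; pivot h=57 at tool z=zp
    t=np.radians(th); ax=np.array([np.sin(t),0,-np.cos(t)]); e1=np.array([np.cos(t),0,np.sin(t)]); e2=np.array([0,1,0])
    q=np.array([xo,0,zp])+ax*(h-57)+r*(np.cos(az)*e1+np.sin(az)*e2)
    return s['tool_pos']+T@q/1000
az=np.linspace(0,2*np.pi,73)
for th in (60,70,80,90,100):
  for zp in (145,155):
    p=(th,zp,0)
    F=np.array([proj('s4',cup(p,0,25,a)) for a in az]);L=np.array([proj('w8',cup(p,70,32,a)) for a in az])
    print(th,zp,'foot: left',F[F[:,0].argmin()].round(0),'bottom',F[F[:,1].argmax()].round(0),'ctr',F.mean(0).round(0),'lip near',proj('w8',cup(p,70,32,0)).round(0),'far',proj('w8',cup(p,70,32,np.pi)).round(0))
E
```

```text
60 145 foot: left [257. 203.] bottom [273. 219.] ctr [265. 211.] lip near [280. 217.] far [280. 343.]
60 155 foot: left [257. 206.] bottom [273. 221.] ctr [265. 213.] lip near [280. 211.] far [280. 325.]
70 145 foot: left [256. 201.] bottom [271. 218.] ctr [263. 209.] lip near [280. 221.] far [280. 330.]
70 155 foot: left [256. 203.] bottom [271. 221.] ctr [264. 212.] lip near [280. 215.] far [280. 313.]
80 145 foot: left [255. 198.] bottom [269. 217.] ctr [262. 208.] lip near [280. 227.] far [280. 316.]
80 155 foot: left [256. 201.] bottom [269. 219.] ctr [262. 210.] lip near [280. 221.] far [280. 300.]
90 145 foot: left [255. 197.] bottom [267. 215.] ctr [262. 205.] lip near [280. 234.] far [280. 299.]
90 155 foot: left [255. 199.] bottom [268. 218.] ctr [262. 208.] lip near [280. 228.] far [280. 285.]
100 145 foot: left [255. 196.] bottom [266. 213.] ctr [262. 202.] lip near [280. 242.] far [280. 283.]
100 155 foot: left [255. 199.] bottom [267. 216.] ctr [262. 205.] lip near [280. 236.] far [280. 269.]
```

```bash
python3 - <<'E'
from h import *
from scipy.optimize import least_squares
s=state();T=Ro.from_euler('xyz',s['tool_rot'],degrees=True).as_matrix()
az=np.linspace(0,2*np.pi,73)
def cup(p,h,r,a):
    th,zp,xo=p;t=np.radians(th);ax=np.array([np.sin(t),0,-np.cos(t)]);e1=np.array([np.cos(t),0,np.sin(t)])
    return s['tool_pos']+T@(np.array([xo,0,zp])+ax*(h-57)+r*(np.cos(a)*e1+np.sin(a)*np.array([0,1,0])))/1000
def res(p):
    F=np.array([proj('s4',cup(p,0,25,a)) for a in az])
    return np.r_[F[F[:,0].argmin()]-[251.6,202.2],F[F[:,1].argmax()]-[264,219.6],.5*(proj('w8',cup(p,70,32,0))[1]-247)]
for t0 in(60,75,90):
    r=least_squares(res,[t0,150,0],diff_step=1e-2);print(r.x,r.fun.round(1))
E
```

```text
[ 79.23897925 145.44353856 -12.47190127] [-1.  -0.7  0.5  0.5 -0.2]
[ 79.22254038 145.4310512  -12.47347624] [-1.  -0.7  0.5  0.5 -0.2]
[ 79.28001745 145.47248532 -12.46847488] [-1.  -0.7  0.5  0.5 -0.2]
```

Cup sits at ~79° and has slipped back ~12 mm in the pads. Firm up, lift off, go forward so the pin bears near the foot (long lever), then press down.

>>> step_arm:
  steps: [0,0,0,0,0,0,0,0,0,0,0,0,0,-8,0,0,0,0,-10,0,0,10,1.5,-2,0,0,10,1.5,0,0,0,8,1,0,0,0,0,0,4,0,0,0,0,4,0,0,0,0,2,0,0,0,0,0,0]
  grip_force: 45

```text
time_s: 14.62
tool_pos: [0.5542, -0.0327, 0.2779]
tool_rot: [179.9, -0.2, -174.7]
force: [-6.8, 0.5, 13.0]
grip_width: 0.0605
grasp_force: 45.0
```

```bash
cat > fit.py <<'E'
from h import *
w=snap('wrist','w9')['image'];a=snap('scene','s5')['image'];go(.6,-.0313,.3);print(state()['force'],state()['grip_width'])
asc(w,200,364,120,340,6)
o=(a[...,0]>1.8*a[...,2])&(a[...,0]>90)
o=o&(np.arange(560)[None]<345)&(np.arange(560)[None]>240)&(np.arange(420)[:,None]>150)
n,l,st,_=cv2.connectedComponentsWithStats(o.astype(np.uint8));i=1+st[1:,4].argmax();print(st[i])
y,x=np.nonzero(l==i)
for yy in range(y.min(),y.max()+1,2): print(yy,x[y==yy].min(),x[y==yy].max())
E
python3 fit.py
```

```text
pose [ 0.5542 -0.0327  0.2779] [ 179.9   -0.2 -174.7] shift [-45.7  -2.8 -22.2] None
[-6.97573209  0.13738491 12.50258467] 0.06060885439709673
120 ++++++++++++++++++++++++++++++++++++++++++++++++++++++=
126 ++++++++++++++++++++++++++++++++++++++++++++++++++++++=
132 ++++++++++++++++++++++++++++++++++++++++++++++++++++++=
138 ++++++++++++++++++++====--====++++++++++++++++++++++++=
144 +++++++++++++++=-::............::-=++++++++++++++++++=+
150 ++++++++++++=:...::::-------::::....:=+++++++++++++++=+
156 ++++++++++-:..:-==++*********++==-::..:-+++++++++++++=+
162 ++++++++=::-=+*********************+=-..:=+++++++++++=+
168 +++++++--+****************************+=:.-++++++++++=*
174 ++++++=+***+***##**#*#####*###***#******+=:-+++++++++=*
180 ++++++***==**########################*****+==+++++++==*
186 ++++***=--******************************=+**++++++++==%
192 +++***=::+******************************+-+**+++++++==%
198 ++***-::-********************************--=**++++++==%
204 ++**=:::-********************************---+**+++++=*%
210 +**+-:::-+*******************************---=**+=++==
[... 752 characters left out ...]
------------------------------
294 .:::::::::------=========================-------:::::..
300  ..::::::::---======+++++++++++++++++======----:::...  
306  ..:-::::::---=====+++++++++++++++++======----:::::..  
312  .--=-:::::---=====+++++++++++++++++=====----::::---:  
318 .*%#*-::::::----=========++++==========-----:::::+##+..
324 =%*::::::::::::::::::::::::::::::::::::::::::::::::::::
330 **-::::::::::::::::::::::::::::::::::::::::::::::::::::
336 .                                                      
[264 179  30  28 480]
179 281 282
181 278 284
183 276 286
185 274 287
187 271 289
189 269 291
191 266 293
193 264 292
195 266 292
197 267 292
199 269 289
201 270 285
203 271 281
205 273 278
```

>>> step_arm:
  steps: [0,0,0,0,0,0,0,0,0,0,0,0,0,2,0,0,0,0,2,0,0,0,0,2,0,0,0,0,0,0,0,0,0,0,0]
  grip_force: 18

```text
time_s: 15.6
tool_pos: [0.5543, -0.0327, 0.2723]
tool_rot: [179.9, -0.1, -174.7]
force: [-5.9, -0.5, 14.2]
grip_width: 0.0614
grasp_force: 23.4
```

```bash
python3 fit.py
```

```text
pose [ 0.5543 -0.0327  0.2723] [ 1.799e+02 -1.000e-01 -1.747e+02] shift [-45.6  -2.8 -27.8] None
[-5.43632144  0.99827965 14.05768629] 0.06107343409708299
120 ++++++++++++++++++++++++++++++++++++++++++++++++++++++=
126 ++++++++++++++++++++++++++++++++++++++++++++++++++++++=
132 ++++++++++++++++++++++++++++++++++++++++++++++++++++++=
138 ++++++++++++++++++++====--====++++++++++++++++++++++++=
144 +++++++++++++++=-::............::-=+++++++++++++++++++=
150 ++++++++++++=:...::::-------::::....:=++++++++++++++++=
156 +++++++++=-:..:-==++********++==--::..:-=+++++++++++++=
162 ++++++++-.:-=+*********************+=-..:=+++++++++++==
168 ++++++=:-+****************************+=:.:=+++++++++==
174 ++++++=+******####################******+=:-=++++++++==
180 ++++++***==**#*######################******=-++++++++==
186 ++++***=-=*##########################***++**+=+++++++=+
192 +++***-:-********************************-+***+++++++=*
198 ++**+-::=********************************=-=***++++++=+
204 +***-:::=********************************=--+**+++++==#
210 +**+::::=********************************
[... 752 characters left out ...]
------------------------------------------
294 .:::::::::------=========================-------:::::..
300  ..:::::::----=====++++++++++++++++++======----:::...  
306  ..:-:::::----=====++++++++++++++++++=====----:::::..  
312  :--=-:::::---=====+++++++++++++++++======---::::-=-:  
318 .#%#+--::::-----========++++++=========-----:::::+##*:.
324 +%#-:::::::::::::::::::::::::::::::::::::::::::::::::::
330 ##=::::::::::::::::::::::::::::::::::::::::::::::::::::
336 ..                                                     
[264 181  29  26 453]
181 280 282
183 277 284
185 274 286
187 271 288
189 269 290
191 266 291
193 264 292
195 264 292
197 268 291
199 269 290
201 271 286
203 272 282
205 273 278
```

>>> step_arm:
  steps: [0,-4,0,0,0,0,-4,0,0,0,0,-4,0,0,0,0,-4,0,0,0,0,-4,0,0,0,0,0,0,0,0,0,0,0,0,0]

```text
time_s: 16.58
tool_pos: [0.5721, -0.0324, 0.2715]
tool_rot: [180.0, -0.6, -174.8]
force: [-12.5, -1.0, 17.1]
grip_width: 0.061
grasp_force: 26.3
```

```bash
cat >> h.py <<'E'
def red(im,x0,x1,y0,y1,st=4):
    h=im.astype(float); q=(h[...,0]-h[...,2])/(h.max(2)+1); g=h.mean(2)
    for y in range(y0,y1,st): print(y,''.join(('O' if q[y:y+st,x:x+st//2].mean()>.35 else ' .:-=+*#%@'[min(9,int(g[y:y+st,x:x+st//2].mean()/25.6))]) for x in range(x0,x1,st//2)))
E
cat > fit.py <<'E'
from h import *
import sys
n=sys.argv[1]
w=snap('wrist','w'+n)['image'];a=snap('scene','s'+n)['image'];go(.6,-.0313,.3);print(state()['force'],state()['grip_width'])
red(w,200,364,int(sys.argv[2]),330,6)
E
python3 fit.py 11 150
```

```text
pose [ 0.5721 -0.0324  0.2715] [ 180.    -0.6 -174.8] shift [-27.6  -1.5 -28.8] None
[-12.89304852  -1.75810279  17.08407622] 0.061221498050899464
150 ++++++****=-=*#######################*+=+***+++++++++++
156 ++++****=--+*##########################+==+**+++++++++=
162 +++***+-:-+#############################*=-+***+++++++=
168 ++***+-::=*#############################*+--+***++++++=
174 +***+:::-*##*****#************************=--+**++++++=
180 +*#*-:::-*####################**#*********=---*#*+++++=
186 +**=::::-*********************************=---=**+++++=
192 +**=::::-+#################***************----=***++++=
198 +**=:::::=*#############################*+----=***+++==
204 ***=::::::=*##############**************+-----=***+++==
210 +**+-::::::=*#########################*+------+**++++==
216 +***=:::::::-=***********************+-------=***++++=+
222 ++***=::::::::-=+*###############**=---------+**+++++=*
228 +++***=:::::::::--==+-:::::::-++=--::::-----***++++++=#
234 ++++=.....:::::::---:         :--:::::::--=*=--..-=++=#
240 +++-      ::::------:         ::-::::::-=***.     :===%
246 ++:      .++----:--::.........::-:::--=****=.      :=+%
252 :.        =***=-OOOOOOOOOOOOOOOOOO-=+***+++=.        -#
258           -=OOOOOOOOOOOOOOOOOOOOOOOOOOO=+++=          .
264         .OOOOOOOOOOOOOOOOOOOOOOOOOOOOOOOOO=-.          
270 .......................................................
276 :::::::::::::::::::::::::::::::::::::::::::::::::::::::
282 -------------------------------------------------------
288 -------------------------------------------------------
294 .:::OOOOOOOOOOOOOOOOOOOOOOOOOOOOOOOOOOOOOOOOOOOOO::::..
300  ..OOOOOOOOOOOOOOOOOOOOOOOOOOOOOOOOOOOOOOOOOOOOOOO...  
306  ..:OOOOOOOOOOOOOOOOOOOOOOOOOOOOOOOOOOOOOOOOOOOOOO:..  
312  :-=OOOOOOOOOOOOOOOOOOOOOOOOOOOOOOOOOOOOOOOOOOOOOO=-:  
318 .#%#+OOOOOOOOOOOOOOOOOOOOOOOOOOOOOOOOOOOOOOOOOOOO+##*..
324 *%#-OOOOOOOOOOOOOOOOOOOOOOOOOOOOOOOOOOOOOOOOOOOOOOOOOOO
```

```bash
cat > fit2.py <<'E'
from h import *
import sys
from scipy.optimize import least_squares
n=sys.argv[1]
s=state();T=Ro.from_euler('xyz',s['tool_rot'],degrees=True).as_matrix()
az=np.linspace(0,2*np.pi,61)
def om(f):
    a=cv2.imread(f'pics/{f}.png').astype(float); return (a[...,2]-a[...,0])/(a.max(2)+1)>.4
S=om('s'+n);S[:150]=0;S[:,:235]=0;S[:,345:]=0;S[250:]=0
_,l,st,_=cv2.connectedComponentsWithStats(S.astype(np.uint8));S=l==1+st[1:,4].argmax()
rows=np.nonzero(S.any(1))[0][3:-1];left=np.array([np.nonzero(S[r])[0].min() for r in rows])
cols=np.arange(left.min()+2,left.min()+16);bot=np.array([np.nonzero(S[:,c])[0].max()+1 for c in cols])
W=om('w'+n);W[:200]=0;cw=np.arange(262,300,6);lip=np.array([np.nonzero(W[:,c])[0].min() for c in cw])
def ring(p,h,r):
    th,zp,xo,yo=p;t=np.radians(th);ax=np.array([np.sin(t),0,-np.cos(t)]);e1=np.array([np.cos(t),0,np.sin(t)])
    q=np.array([xo,yo,zp])[:,None]+(ax*(h-57))[:,None]+r*(np.outer(e1,np.cos(az))+np.outer([0,1,0],np.sin(az)))
    return s['tool_pos']+(T@q).T/1000
def pj(f,X):
    c=np.load(f'pics/{f}.npz');return cv2.projectPoints(X,cv2.Rodrigues(c['R'])[0],c['t'],c['camera_matrix'],c['distortion'])[0][:,0]
def hull(p):
    H=cv2.convexHull(pj('s'+n,np.r_[ring(p,0,25),ring(p,70,32)]).astype(np.float32))[:,0]
    return np.r_[H,H[:1]]
def cross(H,k,v,f):
    o=[]
    for a,b in zip(H[:-1],H[1:]):
        if (a[k]-v)*(b[k]-v)<=0 and a[k]!=b[k]: o.append(a[1-k]+(v-a[k])/(b[k]-a[k])*(b[1-k]-a[1-k]))
    return f(o) if o else np.nan
def res(p):
    H=hull(p);L=pj('w'+n,ring(p,70,32)).astype(float)
    r=np.r_[[cross(H,1,y,min) for y in rows]-left,[cross(H,0,x,max) for x in cols]-bot,[np.interp(0,[0],[0]) or (cross(np.r_[L,L[:1]],0,x,min)-y)*.5 for x,y in zip(cw,lip)]]
    return np.nan_to_num(r,nan=4.)
for t0 in (70,85,100):
    r=least_squares(res,[t0,145,-8,0],diff_step=5e-3,loss='soft_l1');print(r.x.round(1),'cost',r.cost.round(1))
p=r.x;f=ring(p,0,25).mean(0);m=ring(p,70,32).mean(0);print('foot ctr',f,'mouth',m,'lip low z',ring(p,70,32)[:,2].min(),'foot low',ring(p,0,25)[:,2].min(), 'rows',len(rows),'lip',lip)
E
python3 fit2.py 11
```

```text
[ 86.4 140.5 -10.3  -0.6] cost 6.2
[ 86.4 140.5 -10.3  -0.6] cost 6.2
[ 86.4 140.5 -10.3  -0.6] cost 6.2
foot ctr [ 0.63756884 -0.0269463   0.1263133 ] mouth [ 0.56803507 -0.0332783   0.13131067] lip low z 0.09991930188792197 foot low 0.10178879441402774 rows 28 lip [252 251 251 251 252 253 254]
```

Tilt is now ~86° – nearly level floor inside. I'll firm the grip, lift clear, and jog forward then stop so the balls roll out into the bowl.

>>> step_arm:
  steps: [0,0,0,0,0,0,0,0,0,0,0,0,0,-10,0,0,0,0,-10,0,0,-15,0,0,0,0,-15,0,0,0,0,-15,0,0,0,0,15,0,0,0,0,20,0,0,0,0,20,0,0,0,0,0,0,0,0,0,0,0,0,0]
  grip_force: 45

```text
time_s: 18.18
tool_pos: [0.5661, -0.0314, 0.2906]
tool_rot: [-180.0, 0.0, -174.7]
force: [0.2, -0.5, -1.6]
grip_width: 0.0604
grasp_force: 45.0
```

```bash
python3 fit.py 12 120; python3 fit2.py 12
```

```text
pose [ 0.5661 -0.0315  0.2906] [-180.     0.  -174.7] shift [-33.8  -3.   -9.3] None
[ 0.12600767  0.69932601 -0.1635942 ] 0.06067678496354629
120 +++++++++++++++++++++=========+++++++++++++++++++++++=#
126 +++++++++++++++=-::............::-=++++++++++++++++++=#
132 ++++++++++++=-::--=++*******++=--:.:-=++++++++++++++=+%
138 ++++++++++=--=********************+=-::=++++++++++++==%
144 +++++++++++****+**********************+--=++++++++++==%
150 ++++++++***+==**##################******+-=+++++++++=*%
156 ++++++***+=-+*######################**++**++++++++++=*%
162 +++++***-:-*##########################*==***++++++++=*%
168 ++++**+-:-*##########################***==***++++++==#%
174 +++**+-::=******************************+--+**+++++==#%
180 ++***-:::+*******************************--=***++++==#%
186 ++**=::::+*******************************---+**++++=+%%
192 +***-::::=*##*#*************************+---=**++++=+%%
198 +***-::::-*######################*#*****=----**++++=*%%
204 ++**-:::::-****************************=-----**+++==#%%
210 ++**+::::::-+*###############*********=-----+**+++==*
[... 742 characters left out ...]
----------------------------------------
294 .:::OOOOOOOOOOOOOOOOOO-------OOOOOOOOOOOOOOOOOOOO::::..
300  ..:OOOOOOOOOOOOOOOOOO=++++==OOOOOOOOOOOOOOOOOOOOO...  
306  ..:OOOOOOOOOOOOOOOOOO+****++OOOOOOOOOOOOOOOOOOOOOO..  
312  .--OOOOOOOOOOOOOOOOOO=+***+OOOOOOOOOOOOOOOOOOOOOO--:  
318  *%#+OOOOOOOOOOOOOOOOO-===--OOOOOOOOOOOOOOOOOOOOO+##+..
324 =%*OOOOOOOOOOOOOOOOOOOOOOOOOOOOOOOOOOOOOOOOOOOOOOOOOOOO
[ 85.  140.7 -11.1  -0.4] cost 10.2
[ 84.8 140.7 -11.1  -0.5] cost 10.2
[ 96.8 148.   -8.6  -0.2] cost 20.8
foot ctr [ 0.63117983 -0.02568587  0.14904067] mouth [ 0.56199753 -0.03215397  0.14055615] lip low z 0.10930659264308085 foot low 0.12462695043061153 rows 30 lip [252 251 251 251 252 253 254]
```

>>> step_arm:
  steps: [0,0,0,0,0,0,0,0,0,0]

```text
time_s: 18.52
tool_pos: [0.5655, -0.0318, 0.2907]
tool_rot: [-180.0, 0.0, -174.7]
force: [0.5, -0.1, -1.6]
grip_width: 0.0604
grasp_force: 45.0
```

```bash
python3 - <<'E'
from h import *
w=snap('wrist','w13')['image'];red(w,200,364,250,334,6)
s=state();T=Ro.from_euler('xyz',s['tool_rot'],degrees=True).as_matrix()
def pt(th,zp,xo,h,r):
    t=np.radians(th);ax=np.array([np.sin(t),0,-np.cos(t)]);e1=np.array([np.cos(t),0,np.sin(t)])
    return s['tool_pos']+T@(np.array([xo,0,zp])+ax*(h-57)+e1*r)/1000
for th in(65,70,75,80,85,90):
    print(th,[ (h,int(proj('w13',pt(th,141,-11,h,22+.1*h))[1])) for h in (5,20,40,55,70)],'up lip',proj('w13',pt(th,141,-11,70,-32))[1])
E
```

```text
250 =:        =***+-:::OOOOOOOOOOOO-::-+***++++-        -#%
256           -+==OOOOOOOOOOOOOOOOOOOOOOO===+++-         .-
262          OOOOOOOOOOOOOOOOOOOOOOOOOOOOOOOO==-           
268 ...........::::::::::::::::::::::::::::::..:...........
274 :::::::::::::::::::::::::::::::::::::::::::::::::::::::
280 -------------------------------------------------------
286 -------------------------------------------------------
292 ::::-::::---------------------------------------:::::::
298  ..:OOOOOOOOOOOOOOOOOO======-OOOOOOOOOOOOOOOOOOOOO...  
304  ..:OOOOOOOOOOOOOOOOOO++**++==OOOOOOOOOOOOOOOOOOOO:..  
310  .::OOOOOOOOOOOOOOOOOO+****+=------OOOOOOOOOOOOOOO::.  
316  =##*OOOOOOOOOOOOOOOOO-====-==+++==-OOOOOOOOOOOOO+##+  
322 -##-OOOOOOOOOOOOOOOOOOOOOOOOOOOOOOOOOOOOOOOOOOOOOOOOOOO
328 ##=OOOOOOOOOOOOOOOOOOOOOOOOOOOOOOOOOOOOOOOOOOOOOOOOOOOO
65 [(5, 317), (20, 303), (40, 282), (55, 264), (70, 244)] up lip 368.2708833178565
70 [(5, 325), (20, 309), (40, 286), (55, 267), (70, 246)] up lip 362.0014790361919
75 [(5, 333), (20, 316), (40, 291), (55, 270), (70, 248)] up lip 355.0843334418428
80 [(5, 341), (20, 322), (40, 295), (55, 274), (70, 250)] up lip 347.6066909637186
85 [(5, 349), (20, 329), (40, 300), (55, 277), (70, 253)] up lip 339.6715956329473
90 [(5, 357), (20, 335), (40, 305), (55, 281), (70, 256)] up lip 331.3948612911856
```

Balls have moved partway (two visible at rows ~308–317) and the floor is about level. Another forward jog, ending with the mouth over the bowl's centre.

>>> step_arm:
  steps: [0,25,0,0,0,0,0,0,0,0,0,0,0,0,0,0,0,0,0,0]

```text
time_s: 19.08
tool_pos: [0.541, -0.034, 0.2909]
tool_rot: [-180.0, 0.1, -174.7]
force: [-0.2, -0.1, -1.4]
grip_width: 0.0607
grasp_force: 45.0
```

```bash
python3 - <<'E'
from h import *
w=snap('wrist','w14')['image'];red(w,200,364,140,334,6);go(.6,-.0313,.3)
E
```

```text
140 ++++++++++++++++++++++++++++++++++++++++++++++++++++=+%
146 ++++++++++++++++++++++++++++++++++++++++++++++++++++=*%
152 +++++++++++++++++++++=========++++++++++++++++++++++=*%
158 ++++++++++++++++=-::...........::-=+++++++++++++++++=*%
164 +++++++++++++=:....::::::::::::....:-=++++++++++++++=#%
170 +++++++++++-:..:::--------------:::...:=++++++++++++=#%
176 +++++++++=:..:--=++***********++==--::..-=+++++++++==#%
182 ++++++++=.:-=+*********************+==-:.:=++++++++=+%%
188 +++++++=:=*******###############*******=-.:=+++++++==%%
194 +++++++=*****#######################*****=:-+++++++=+%%
200 ++++++***++*##########################*****==++++++=*%%
206 +++++***=-**###########*****************++**+++++++=*%%
212 ++++**+-:-*#######################******+-+**++++++=#%%
218 +++***-::-******************************+--+**++++==#%%
224 +++**+:::-+###############**************=--=**++++==#%%
230 ++***-::::-*#####################*#****+----+**====+%%%
236 ++**-   ..:-*##################*******+-----...  :=+%%%
242 +++:      ::-+***********************=-----:      .*%%%
248 +=.       ::::-+
[... 264 characters left out ...]
:::::::::::::::
278 :::::::::::::::::::::::::::::::::::::::::::::::::::::::
284 -------------------------------------------------------
290 -------------------------------------------------------
296  ..:OOOOOOOOOOOOOOOOOO++++++==OOOOOOOOOOOOOOOOOOO....  
302  ..OOOOOOOOOOOOOOOOOOO+*****+=---OOOOOOOOOOOOOOOOO...  
308  ..:OOOOOOOOOOOOOOOOOOOO+++======--OOOOOOOOOOOOOOOO..  
314  :+*OOOOOOOOOOOOOOOOOO-----=++**++=OOOOOOOOOOOOOOO**-  
320 .#%+=OOOOOOOOOOOOOOOOO------======-OOOOOOOOOOOOOO=++=OO
326 *%+OOOOOOOOOOOOOOOOOOOOOOOOOOOOOOOOOOOOOOOOOOOOOOOOOOOO
332 +=:............O..OO..OOO.OOOOOOOOOOO.O................
pose [ 0.5409 -0.034   0.2909] [-180.     0.  -174.7] shift [-59.1  -2.8  -9.1] None
```

The cup has ridden up against the palm, limiting tilt. New plan: bring foot over the pin and wall over the near rim (10 mm lower), loosen the fingers slightly so the caged cup drops onto both and slopes mouth-down into the bowl.

>>> step_arm:
  steps: [0,-2,1.5,5,0,0,-2,1.5,4,0,0,0,0,0,0,0.78,0,0,0,0,0.78,0,0,0,0,0.78,0,0,0,0,0.78,0,0,0,0,0.78,0,0,0,0]

```text
time_s: 20.12
tool_pos: [0.5441, -0.0309, 0.2818]
tool_rot: [-180.0, 0.0, -174.7]
force: [0.6, -0.4, 0.1]
grip_width: 0.068
grasp_force: 0.3
```

```bash
python3 fit.py 15 150; python3 fit2.py 15
```

```text
pose [ 0.5441 -0.0309  0.2818] [-180.     0.  -174.7] shift [-55.7  -5.6 -18.2] None
[ 0.34064624 -0.10516102  0.00806655] 0.06817174188317972
150 +++++++++++++++++++===----===+++++++++++++++++++++++=*%
156 ++++++++++++++=-:.............::-=++++++++++++++++++=#%
162 +++++++++++=:....::::::::::::::....:=+++++++++++++++=#%
168 +++++++++=:..:::----------------::...:-++++++++++++==#%
174 +++++++=:..:-=++*************++==--::..:=++++++++++==%%
180 ++++++=::-+************+**+*******+==-:..-+++++++++=+%%
186 +++++=-=*******###****++**+****+******=-..-++++++++=+%%
192 ++++++***+*######***************###*****=::=+++++++=*%%
198 ++++***==*##**+OOOOOOOOOOOOOOOOOO+++******=-+++++++=#%%
204 ++***+--+*+OOOOOOOOOOOOOOOOOOOOOOOOOOO+++**++++++++=*%%
210 +***+-:-*+OOOOOOOOOOOOOOOOOOOOOOOOOOOOOOO+**++++++==%%%
216 +**+:::-+OOOOOOOOOOOOOOOOOOOOOOOOOOOOOOOOO+**+++++=+%%%
222 *#*-:::-=OOOOOOOOOOOOOOOOOOOOOOOOOOOOOOOOO-***++++==%%%
228 **+:::::OOOOOOOOOOOOOOOOOOOOOOOOOOOOOOOOOOO=**++++=+%%%
234 **=  ...OOOOOOOOOOOOOOOOOOOOOOOOOOOOOOOOOO-=**-::..=%%%
240 *=     .OOOOOOOOOOOOOOOOOOOOOOOOOOOOOOOOOO-=*+.     =
[... 443 characters left out ...]
---------------------------------------
294 ::..-==OOOOOOOOOOOOOOOOOOOOOOOOOOOOOOOOO=========-..:::
300 .. .=+=OOOOOOOOOOOOOOOOOOOOOOOOOOOOOOOOO=+++++++==: ...
306 ...=++OOOOOOOOOOOOOOOOOOOOOOOOOOOOOOOOOO+++++++++##:...
312 --+#%#OOOOOOOOOOOOOOOOOOOOOOOOOOOOOOOOO+%%%%%%%%%%%*=--
318 %%%%%%OOOOOOOOOOOOOOOOOOOOOOOOOOOOOOOOO+###############
324 %%%%%%OOOOOOOOOOOOOOOOOOOOOOOOOOOOOOOOOOOOOOOOOOOOOOOOO
[ 89.5 160.2  16.3  -9.2] cost 41.5
[ 91.6 162.1  16.7  -9.2] cost 40.1
[ 94.6 149.3  33.8  -0.3] cost 333.4
foot ctr [ 0.56712849 -0.02908098  0.13665072] mouth [ 0.49766099 -0.03553007  0.1309334 ] lip low z 0.09955897612302705 foot low 0.11213945329575054 rows 26 lip [200 200 200 200 200 200 201]
```

The cup tipped mouth-down into the bowl, as intended. Regrip and lift straight up.

>>> step_arm:
  steps: [0,0,0,0,0,0,0,0,0,0,0,0,0,0,0,0,0,0,0,0,0,0,0,-6,0,0,0,0,-10,0,0,0,0,-10,0,0,0,0,-15,0,0,0,0,-20,0,0,0,0,0,0]
  grip_force: 40

```text
time_s: 21.48
tool_pos: [0.5448, -0.0305, 0.345]
tool_rot: [180.0, 0.3, -174.7]
force: [0.3, -0.5, -0.5]
grip_width: 0.0584
grasp_force: 39.3
```

```bash
python3 fit.py 16 100
```

```text
pose [ 0.544  -0.0305  0.3429] [ 180.     0.  -174.7] shift [-55.7  -6.1  42.9] None
[ 0.27612473  0.45289232 -1.25471905] 0.05866386759855296
100 +++++++++++++++++++++++++++++++++++++++++++++++=*%%%%%%
106 +++++++++++++++++++++++++++++++++++++++++++++++=*%%%%%%
112 *++++++++++++++++++++++++++++++++++++++++++++++=#%%%%%%
118 #++++++++++++++++++++++++++++++++++++++++++++++=#%%%%%%
124 #++++++++++++++++++++++++++++++++++++++++++++++=#%%%%%%
130 #++++++++++++++++++++++++++++++++++++++++++++++=%%%%%%%
136 %+++++++++++++++++++++++++++++++++++++++++++++=+%%%%%%%
142 %++++++++++++++++++==-------==++++++++++++++++=+%%%%%%%
148 %++++++++++++++=-:...::::::....:-=++++++++++++=+%%%%%%%
154 %*+++++++++++-:.::-==+++++==--::..:-++++++++++=+%%%%%%%
160 %*+++++++++=::-+*******++******+=-:.:=++++++++=+%%%%%%%
166 %#++++++++=-+**********++*+**++***+=:.-+++++++=*%%%%%%%
172 %#=++++++++**+**####****************+=:=++++++=*%%%%%%%
178 %#+++++++**==*##########**####*+++****+-=+++++=#%%%%%%%
184 %%++++++**--***++******++=+***++*++*++*++++++==#%%%%%%%
190 %%+++++**-:-**+++=+***+**++**********-+*+++++==#%%%%%
[... 682 characters left out ...]
OOOOOOOOOOOOOOOOOOOOOOOOOOOOO           
268 ...........:::::::::::::::::::::::::::::...............
274 :::::::::::::::::::::::::::::::::::::::::::::::::::::::
280 -------------------------------------------------------
286 -------------------------------------------------------
292 :::::::-+----------------------------------+++=::::::::
298   .....+%OOOOOOOOOOOOOOOOOOOOOOOOOOOOOOOOO+%%%*.....   
304   ....-#%OOOOOOOOOOOOOOOOOOOOOOOOOOOOOOOOO*%%%%=....   
310   .:::#%#OOOOOOOOOOOOOOOOOOOOOOOOOOOOOOOOO#%%%%#-::.   
316   +###%%#OOOOOOOOOOOOOOOOOOOOOOOOOOOOOOOOO#%%%%%%##*.  
322  OOOOOOOOOOOOOOOOOOOOOOOOOOOOOOOOOOOOOOOOOOOOOOOOOOOOOO
328 OOOOOOOOOOOOOOOOOOOOOOOOOOOOOOOOOOOOOOOOOOOOOOOOOOOOOOO
```

Balls show in the bowl and the cup is regripped at mid-height. Move it clear to the +x side and check ball count and cup attitude.

>>> step_arm:
  steps: [0,-15,0,0,0,0,-35,0,0,0,0,-35,0,0,0,0,-35,0,0,0,0,-35,0,0,0,0,0,0,0,0,0,0,0,0,0]

```text
time_s: 22.45
tool_pos: [0.6983, -0.0166, 0.3415]
tool_rot: [-180.0, -0.1, -174.7]
force: [0.5, 0.4, -0.7]
grip_width: 0.0581
grasp_force: 39.3
```

```bash
python3 - <<'E'
from h import *
w=snap('wrist','w17')['image'];a=snap('scene','s17')['image'];t=snap('top','t17')['image'];go(.7,-.022,.345)
b=lambda i,x,y,ww,hh,f:cv2.resize(i[y:y+hh,x:x+ww],None,fx=f,fy=f,interpolation=cv2.INTER_CUBIC)
m=np.zeros((600,800,3),np.uint8)
m[:400,:400]=b(a,220,140,133,133,3)[:400,:400] if 0 else cv2.resize(a[120:253,215:348],(400,400),interpolation=cv2.INTER_CUBIC)
m[:400,400:]=cv2.resize(w[0:340,110:450],(400,400))
m[400:,:240]=cv2.resize(a[165:225,270:342],(240,200),interpolation=cv2.INTER_CUBIC)
m[400:,250:490]=cv2.resize(t[200:260,255:327],(240,200),interpolation=cv2.INTER_CUBIC)
cv2.imwrite('pics/m5.png',cv2.convertScaleAbs(m,alpha=1.4)[:,:,::-1])
E
```

```text
pose [ 0.6978 -0.0168  0.3429] [ 180.    -0.  -174.7] shift [-1.7 -5.4 -2.2] None
```

View pics/m5.png

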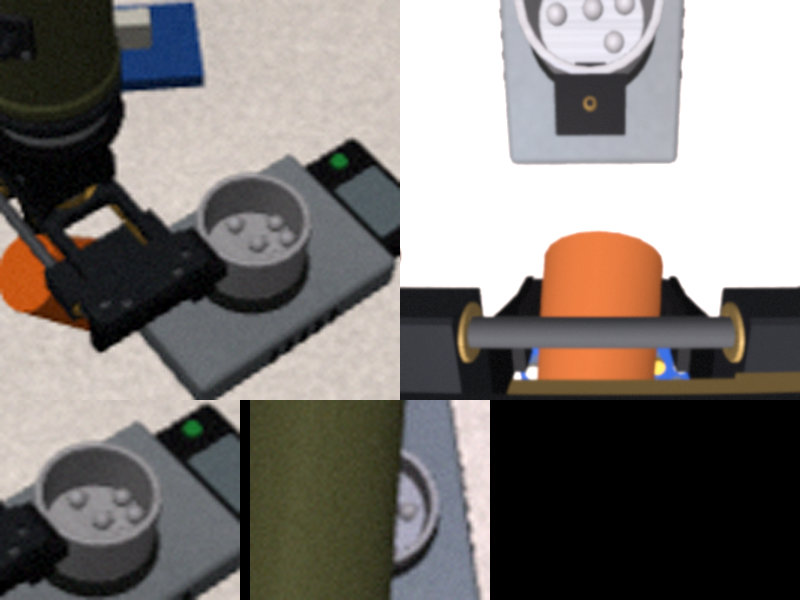

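Scene crop shows four balls in the bowl plus hidden area; wrist likewise four with the far part cut off; the cup is gripped mouth-forward/down. I'll count balls by code later. Fit the cup's tilt.

```bash
sed -i "s/S\[:,:235\]=0/S[:,:180]=0/; s/(70,85,100)/(85,100,120,140)/; s/S\[250:\]=0/S[290:]=0/" fit2.py; sed -i "s/\[t0,145,-8,0\]/[t0,160,10,0]/" fit2.py; python3 fit2.py 17
```

```text
[ 97.6 173.3  16.9 -10.1] cost 49.1
[145.9 198.3  26.  178.5] cost 153.0
[139.8 180.8   3.1   2.8] cost 5.5
[139.8 180.7   3.1   2.8] cost 5.5
foot ctr [ 0.73140264 -0.01078589  0.2053547 ] mouth [ 0.68646231 -0.01492097  0.15184506] lip low z 0.13151295497288237 foot low 0.18947024525288098 rows 28 lip [200 200 200 200 200 200 200]
```

Tilt is ~140° (mouth down-forward), grip at mid-height. I'll right it by catching the lip on the bowl's inner +y wall while moving out to +y (no pin there), then finish on the base edge and bench. Check joint 7 and the ball count first.

```bash
python3 - <<'E'
from h import *
print(state()['qpos'].round(0)); b=np.array([.5405,-.0375,.097]);ex=np.array([np.cos(np.radians(5.4)),np.sin(np.radians(5.4)),0]);print(ex)
a=cv2.imread('pics/s17.png')
from h import proj
print(proj('s17',b-[0,0,.03]))
go(.5405,-.0375,.345,-84.6)
E
```

```text
[-19.  27.  25.  81. -12.  74. 102.]
[0.99556196 0.09410831 0.        ]
[298.59985147 199.01032672]
pose [ 0.6978 -0.0168  0.3429] [ 180.    -0.  -174.7] shift [158.6  -6.1  -2.1] roll -90.1
```

>>> step_arm:
  steps: [0,0,0,0,10,0,0,0,0,10,0,0,0,0,10,0,0,0,0,10,0,0,0,0,10,0,0,0,0,10,0,0,0,0,10,0,0,0,0,10,0,0,0,0,10,0,0,0,0,0]

```text
time_s: 23.85
tool_pos: [0.698, -0.0164, 0.3432]
tool_rot: [180.0, -0.0, 95.4]
force: [0.4, -0.3, -0.4]
grip_width: 0.0586
grasp_force: 39.3
```

```bash
python3 - <<'E'
from h import *
s=state();print(s['qpos'].round(0));go(.539,-.0245,.287,95.4)
snap('wrist','w18');c=snap('top','t18')['image']
E
```

```text
[-30.  31.  42.  81. -20.  76.  18.]
pose [ 0.698  -0.0164  0.3432] [180.   -0.   95.4] shift [   6.9 -159.1   56.1] roll 0.0
```

>>> step_arm:
  steps: [0,1.7,-40,0,0,0,1.7,-40,0,0,0,1.7,-40,0,0,0,1.7,-39,0,0,0,0,0,24,0,0,0,0,23,0,0,-12,0,0,0,0,-12,0,0,0,0,-8,0,0,0,0,-8,0,0,0,0,-8,0,0,0,0,0,0,0,0]
  grip_force: 28

```text
time_s: 25.45
tool_pos: [0.5451, -0.0696, 0.2981]
tool_rot: [179.8, -0.4, 95.4]
force: [-2.9, 9.5, 10.5]
grip_width: 0.0579
grasp_force: 27.5
```

```bash
cat > ori.py <<'E'
from h import *
import sys
n=sys.argv[1]; s=snap('scene','s'+n)['image'].astype(float);w=snap('wrist','w'+n)['image'];go(.539,-.1375,.296,95.4)
st=state();print(st['force'].round(1),st['grip_width'])
red(w,170,390,int(sys.argv[2]),334,7)
E
python3 ori.py 19 120
```

```text
pose [ 0.5451 -0.0694  0.2982] [179.8  -0.4  95.4] shift [-67.2 -12.5   1.7] roll 0.0
[-1.6  7.9 12.4] 0.058013208655037576
120 ****+***********++++++++++++=---::::--:::--=++++++++++++++++++++++********
127 ***+******++++****+*++++====+**##########**+=--=++++++++++++++++++********
134 *******************+++++*#################**###*+=++++++++++++++***++*****
141 ***************+++++**##***###****###########*+*##*++++++++++++++********+
148 *****************+**#*++*####+*##**############*=+*##*++*++++**++++******+
155 *****************##*+=+**####***#*#####*++***####=-+##*+------------------
162 ****************##*===+****############*+*##*#####=--*##:.:::::::::::::...
169 ***************##*===**##**#####****#############*..:-*#*:::::::::::::::..
176 *****+++*******##===+#***#####*+*****############*..::=##=::::::::::::::::
183 *********+****##*====+***+#####**##*#############+ .::-*#=::::::::::::::..
190 ***************#*=--=+*##*#######################+..::-*#-:::::::OOOO:::.:
197 ***************#*=----+*#########################=:.::=*#-::::::::O::::...
204 +**************##+--OOOO
[... 772 characters left out ...]
::::::::::::::::::::::::::::::::::::::::::::::::::::::::::::::::::::
281 --------------------------------------------------------------------------
288 --------------------------------------------------------------------------
295 OOO.........:::..=%%+OOOOOOOOOOOOOOOOOOOOOOOOOOOOOOO%%%%+..:::.      ..:OO
302 O:...       .::.:#@@*OOOOOOOOOOOOOOOOOOOOOOOOOOOOOO#@@@@%-.::.          .O
309 .....       .:::*@@@*OOOOOOOOOOOOOOOOOOOOOOOOOOOOOO%@@@@@#:::.            
316 .....       =#%%%%%%*OOOOOOOOOOOOOOOOOOOOOOOOOOOOOO%%%%%%%%%%+.     ......
323 ......    .OOOOOOOOOOOOOOOOOOOOOOOOOOOOOOOOOOOOOOOOOOOOOOOOOOOOOOOOOOOOOOO
330           OOOOOOOOOOOOOOOOOOOOOOOOOOOOOOOOOOOOOOOOOOOOOOOOOOOOOOOOOOOOOOOO
```

>>> step_arm:
  steps: [0,-6,0,0,0,0,-6,0,0,0,0,-6,0,0,0,0,-6,0,0,0,0,0,0,0,0]

```text
time_s: 26.18
tool_pos: [0.5477, -0.097, 0.2985]
tool_rot: [179.7, -0.0, 95.3]
force: [0.6, 1.6, 8.0]
grip_width: 0.0569
grasp_force: 27.8
```

```bash
python3 ori.py 20 160; sed -i "s/(85,100,120,140)/(70,90,110,130)/;s/\[t0,160,10,0\]/[t0,165,0,0]/;s/S\[:,345:\]=0/S[:,400:]=0/" fit2.py; python3 fit2.py 20
```

```text
pose [ 0.5477 -0.0969  0.2985] [179.7  -0.   95.3] shift [-39.6 -12.4   2.4] roll -0.1
[1.3 1.4 7.8] 0.05642941864452824
160 **************#*=---=+###########################*-:::-*#+::::::::::::::..
167 **************##*=----+#########+++**###########+-----*#*-::::::::::::::::
174 ***************##*=-----+######*+*##**#######*+=-----*##:.::::::::::::::.:
181 *****************##+------=+OOOOOOOOOOOOOOOOOO-----+###*+================+
188 *******************#*=OOOOOOOOOOOOOOOOOOOOOOOOOOOOO+********************+#
195 ******************+OOOOOOOOOOOOOOOOOOOOOOOOOOOOOOOOOOO=+*****************%
202 *****************+OOOOOOOOOOOOOOOOOOOOOOOOOOOOOOOOOOOOOO+****************%
209 +****************OOOOOOOOOOOOOOOOOOOOOOOOOOOOOOOOOOOOOOOO+**************#@
216 *****************=OOOOOOOOOOOOOOOOOOOOOOOOOOOOOOOOOOOOOOO*********######%@
223 @@@@@@@@@@@@@@@@@%OOOOOOOOOOOOOOOOOOOOOOOOOOOOOOOOOOOOOOO@@@@@@@@@@@@@@@@@
230 @@@@@@@@@@@@@@@%#*+OOOOOOOOOOOOOOOOOOOOOOOOOOOOOOOOOOOOO+*%@@@@@@@@@@@@@@@
237 %%@@@@@@@@@@@@%=  OOOOOOOOOOOOOOOOOOOOOOOOOOOOOOOOOOOOOO  -%@@@@@@@@@@@%%%
244 ...+@@@@@@@@@#:    OOOOOOOO
[... 630 characters left out ...]
OOOOOOOOOOOOOOOOOOOOOOOO%@@@@@%+..::.         .OO
307 ......      ..:.-%@%@@@@#OOOOOOOOOOOOOOOOOOOOOOO#@@@@@@@%-:::.           .
314 ......      .***%@@%@@@@%%OOOOOOOOOOOOOOOOOOOOO%@@@@@@@@@%*#*:           .
321 ......    OOO==============OOOOOOOOOOOOOOOOOOO===============OOOOOOOOOOOOO
328 ......   OOOOOOOOOOOOOOOOOOOOOOOOOOOOOOOOOOOOOOOOOOOOOOOOOOOOOOOOOOOOOOOOO
[ 56.2 240.4   1.2 -36. ] cost 44.7
[ 50.3 214.6  10.1 -26.9] cost 77.5
[ 61.1 285.6 -22.2 -55.6] cost 44.6
[202.1 203.6   3.5 -16.2] cost 37.5
foot ctr [ 0.53016637 -0.07382796  0.14779639] mouth [ 0.53295841 -0.10005247  0.08295433] lip low z 0.07075135512597747 foot low 0.1382628164605065 rows 26 lip [200 200 200 200 200 200 200]
```

```bash
cat > fit3.py <<'E'
from h import *
import sys
from scipy.optimize import least_squares
n=sys.argv[1];y0=int(sys.argv[2]);f='w'+n
c=np.load(f'pics/{f}.npz');a=c['image'].astype(float);q=(a[...,0]-a[...,2])/(a.max(2)+1)>.4
q[:y0]=0;q[268:294]=0;q[318:]=0;q[:,:205]=0;q[:,360:]=0
_,l,st_,_=cv2.connectedComponentsWithStats(q.astype(np.uint8))
s=state();T=Ro.from_euler('xyz',s['tool_rot'],degrees=True).as_matrix();az=np.linspace(0,2*np.pi,61)
rows=[r for r in list(range(y0,266,4))+list(range(296,317,4)) if q[r].sum()>20]
L=np.array([np.nonzero(q[r])[0].min() for r in rows]);R=np.array([np.nonzero(q[r])[0].max()+1 for r in rows])
cols=np.arange(256,306,6);U=np.array([np.nonzero(q[:,x])[0].min() for x in cols])
def ring(p,h,r):
    th,zp,xo,yo=p;t=np.radians(th);ax=np.array([np.sin(t),0,-np.cos(t)]);e1=np.array([np.cos(t),0,np.sin(t)])
    return s['tool_pos']+(T@(np.array([xo,yo,zp])[:,None]+(ax*(h-40))[:,None]+r*(np.outer(e1,np.cos(az))+np.outer([0,1,0],np.sin(az))))).T/1000
def cross(H,k,v,f):
    o=[A[1-k]+(v-A[k])/(B[k]-A[k])*(B[1-k]-A[1-k]) for A,B in zip(H[:-1],H[1:]) if (A[k]-v)*(B[k]-v)<=0 and A[k]!=B[k]]
    return f(o) if o else np.nan
def res(p):
    X=np.r_[ring(p,0,25),ring(p,70,32)]
    H=cv2.convexHull(cv2.projectPoints(X,cv2.Rodrigues(c['R'])[0],c['t'],c['camera_matrix'],c['distortion'])[0].astype(np.float32))[:,0];H=np.r_[H,H[:1]]
    r=np.r_[[cross(H,1,y,min) for y in rows]-L,[cross(H,1,y,max) for y in rows]-R,[cross(H,0,x,min) for x in cols]-U]
    return np.nan_to_num(r,nan=6.)
for t0 in (40,70,100,130):
    r=least_squares(res,[t0,160,0,0],diff_step=5e-3,loss='soft_l1',bounds=([-20,135,-30,-8],[190,185,30,8]));print(r.x.round(1),'cost',r.cost.round(1))
print('lip low',ring(r.x,70,32)[:,2].min(),'foot low',ring(r.x,0,25)[:,2].min())
E
python3 fit3.py 20 170
```

```text
[ 67.  180.8  -0.    0.6] cost 98.4
[ 79.2 169.5   0.    0.2] cost 299.8
[ 70.4 182.1  -0.    0.7] cost 99.9
[123.6 174.3   4.2   0. ] cost 264.3
lip low 0.08097478744977055 foot low 0.12554268101529553
```

```bash
sed -i "s/\[t0,160,0,0\],diff_step=5e-3/[t0,160,100,100],diff_step=3e-3/; s/bounds=(.*\])/bounds=([1,135,60,88],[190,190,140,112])/; s/th,zp,xo,yo=p;/th,zp,xo,yo=p;xo=xo-100;yo=yo-100;/" fit3.py; grep -n least fit3.py|tail -1; python3 fit3.py 20 170
```

```text
24:    r=least_squares(res,[t0,160,100,100],diff_step=3e-3,loss='soft_l1',bounds=([1,135,60,88],[190,190,140,112]));print(r.x.round(1),'cost',r.cost.round(1))
[ 72.6 177.7 102.1 100.2] cost 44.6
[  9.8 176.5 113.6 100.3] cost 358.8
[ 72.6 177.7 102.1 100.2] cost 44.6
[128.9 167.  104.3 100.2] cost 243.1
lip low 0.08780246285403975 foot low 0.13717590630195678
```

```bash
python3 - <<'E'
import cv2
for n in('20','19'):
    a=cv2.imread(f'pics/w{n}.png')
    print([int(a[y:y+4,276:284,2].mean()) for y in range(172,332,4)])
E
sed -i "s/for t0 in (40,70,100,130)/for t0 in (70,100,120,140)/" fit3.py; python3 fit3.py 19 198
```

```text
[170, 181, 192, 239, 240, 239, 239, 239, 239, 239, 238, 238, 238, 237, 237, 236, 236, 186, 214, 230, 230, 230, 230, 229, 116, 57, 73, 85, 94, 98, 108, 217, 231, 231, 231, 231, 231, 195, 94, 91]
[185, 175, 179, 184, 190, 191, 191, 197, 227, 228, 229, 229, 229, 229, 230, 230, 231, 231, 231, 232, 232, 233, 233, 233, 119, 57, 73, 85, 94, 98, 108, 222, 236, 236, 236, 236, 236, 200, 94, 91]
[102.3 176.6 127.5  99.5] cost 66.0
[ 75.6 170.7 114.8  98.6] cost 304.5
[ 29.1 183.9 121.2  99.5] cost 297.4
[118.5 173.6 124.4  99.8] cost 52.8
lip low 0.08246193862450549 foot low 0.12195470892698862
```

```bash
sed -i "s/\[190,190,140,112\]/[270,195,140,112]/; s/(70,100,120,140)/(60,200,230)/" fit3.py; python3 fit3.py 20 170; python3 - <<'E'
from h import *
a=cv2.imread('pics/s20.png')[:,:,::-1].astype(float)
q=(a[...,0]-a[...,2])/(a.max(2)+1)>.4
q[:150]=0;q[260:]=0;q[:,:220]=0;q[:,400:]=0
ys,xs=np.nonzero(q)
print(xs.min(),xs.max(),ys.min(),ys.max())
for y in range(ys.min(),ys.max()+1): print(y,''.join('%X'%int(a[y,x,0]/16) if q[y,x] else '.' for x in range(xs.min(),xs.max()+1)))
print(proj('s20',state()['tool_pos']-[0,0,.164]))
E
```

```text
[ 72.6 177.7 102.1 100.2] cost 44.6
[187.5 172.5 113.4 100.7] cost 353.5
[226.1 168.5 104.2 100.5] cost 153.6
lip low 0.08613414274690809 foot low 0.1397006731975377
240 356 150 218
150 .............................................12..................22..................................................
151 ...........................................01........................................................................
152 ..........................................1..........................................................................
153 .......................................012.................0.........................................................
154 0.....................................1235...........................................................................
155 ...................................01235667..........................................................................
156 ..................................0122577776.........................................................................
157 .................................12221588874................
[... 6827 characters left out ...]
..............................................................
214 .....................................................................................................................
215 .....................................................................................................................
216 .....................................................................................................................
217 ............................................0........................................................................
218 ..............................................0......................................................................
[283.16122746 164.7534827 ]
```

Scene code view shows the cup's mouth facing +y with a clean, empty orange interior; tilt now ~72°. Now use the base's −y top edge: position, then press down.

>>> step_arm:
  steps: [0,0,0,-15,0,0,-15,0,-10,0,0,-20,0,0,0,0,-4,0,20,0,0,0,0,25,0,0,0,0,20,0,0,0,0,6,0,0,0,0,6,0,0,0,0,6,0,0,0,0,0,0]
  grip_force: 28

```text
time_s: 27.52
tool_pos: [0.5499, -0.1349, 0.2379]
tool_rot: [180.0, 0.0, 95.3]
force: [0.3, -0.1, -0.8]
grip_width: 0.0568
grasp_force: 27.9
```

```bash
python3 - <<'E'
from h import *
snap('wrist','w21');snap('scene','s21');go(.55,-.136,.216);print(state()['force'].round(1))
E
sed -i "s/(60,200,230)/(20,40,60,80)/" fit3.py; python3 fit3.py 21 170
```

```text
pose [ 0.5499 -0.135   0.2381] [180.   -0.   95.3] shift [-1.   0.  22.1] None
[ 0.6 -0.2 -0.9]
[ 33.9 175.4 103.7 100.4] cost 337.9
[ 74.2 177.9 101.9 100.2] cost 38.9
[ 74.2 177.9 101.9 100.2] cost 38.9
[ 74.2 177.9 101.9 100.2] cost 38.9
lip low 0.03755894571009105 foot low 0.025279514038668627
```

>>> step_arm:
  steps: [0,0,0,3,0,0,0,0,3,0,0,0,0,3,0,0,0,0,3,0,0,0,0,0,0]

```text
time_s: 28.25
tool_pos: [0.5506, -0.1404, 0.2292]
tool_rot: [179.7, 0.4, 95.1]
force: [-2.2, -9.6, 13.6]
grip_width: 0.0571
grasp_force: 28.3
```

```bash
python3 - <<'E'
from h import *
snap('wrist','w22');go(.55,-.136,.216);print(state()['force'].round(1))
E
python3 fit3.py 22 140
```

```text
pose [ 0.5506 -0.1403  0.2292] [179.7   0.4  95.1] shift [ 4.4 -0.3 13.2] None
[ -2.1 -10.3  14.3]
[102.1 186.2 112.5  99.9] cost 429.9
[138.2 163.9 106.3 100.2] cost 450.3
[ 58.9 177.3 103.8 100.2] cost 22.2
[ 58.9 177.3 103.8 100.2] cost 22.2
lip low 0.03966493265827897 foot low 0.01002206314497106
```

>>> step_arm:
  steps: [0,0,0,2,0,0,2,0,1,0,0,2,0,0,0,0,2,0,0,0,0,2,0,0,0,0,0,0,0,0]
  grip_force: 20

```text
time_s: 29.05
tool_pos: [0.5501, -0.1384, 0.2281]
tool_rot: [179.5, 1.0, 94.9]
force: [-2.2, -22.7, 18.2]
grip_width: 0.0572
grasp_force: 21.0
```

```bash
python3 - <<'E'
from h import *
snap('wrist','w23');go(.55,-.136,.216);print(state()['force'].round(1))
E
python3 fit3.py 23 140
```

```text
pose [ 0.5501 -0.1384  0.228 ] [179.5   1.   94.9] shift [ 2.7  0.1 12. ] None
[ -2.1 -22.2  17.7]
[ 57.2 177.  103.6 100.2] cost 20.0
[112.6 193.8 106.8 100.4] cost 508.8
[ 22.4 179.5 109.7 100.2] cost 213.4
[ 42.3 185.9 103.7 100.3] cost 112.3
lip low 0.04192864197437682 foot low -0.0041723469418570025
```

The edge is too close to the pivot here (57°). The higher bowl rim under the lip gives a long lever: lift, move in so the lip overlaps the rim, and press.

>>> step_arm:
  steps: [0,-4,0,-10,0,0,-4,0,-20,0,0,0,0,-25,0,0,0,0,-15,0,0,10,0,0,0,0,10,0,0,0,0,0,0,0,0]
  grip_force: 30

```text
time_s: 29.98
tool_pos: [0.5478, -0.1134, 0.292]
tool_rot: [-179.9, -0.0, 95.4]
force: [-0.1, 0.1, -0.5]
grip_width: 0.0567
grasp_force: 29.9
```

```bash
python3 - <<'E'
from h import *
snap('wrist','w24');go(.5485,-.121,.262,95.4);print(state()['force'].round(1))
E
python3 fit3.py 24 140
```

```text
pose [ 0.5477 -0.114   0.2921] [-179.9   -0.    95.4] shift [-7.1  0.2 30.1] roll -0.0
[-0.2 -0.1 -1.1]
[121.9 189.7 106.2 100.2] cost 468.0
[139.4 159.5 107.9 100.4] cost 404.2
[  3.8 192.1 118.5 100.4] cost 98.9
[  3.8 192.1 118.5 100.4] cost 98.9
lip low 0.127744954172653 foot low 0.058361404117352494
```

>>> step_arm:
  steps: [0,-7,0,0,0,0,0,0,4,0,0,0,0,4,0,0,0,0,4,0,0,0,0,4,0,0,0,0,4,0,0,0,0,4,0,0,0,0,0,0]

```text
time_s: 31.02
tool_pos: [0.5486, -0.1275, 0.2702]
tool_rot: [179.9, 0.5, 95.1]
force: [-0.5, -13.0, 6.9]
grip_width: 0.0572
grasp_force: 30.7
```

```bash
python3 - <<'E'
from h import *
w=snap('wrist','w25')['image'];go(.5485,-.121,.262,95.4);print(state()['force'].round(1))
red(w,190,370,110,330,10)
E
for y in 110 150 175; do python3 fit3.py 25 $y|sort -t't' -k2|head -5; done
```

```text
pose [ 0.5486 -0.1275  0.2702] [179.9   0.5  95.1] shift [6.5 0.5 8.2] roll -0.3
[ -0.  -11.3   6.4]
110 **#*--=+**##################=::-+#=.
120 ***#+--=*######****########*---+#+..
130 ****#*---+#####+*#*#######+---*#*=-=
140 ******#+---+*###*######*=---+##*****
150 *******##*=---==+++===---=*##*******
160 **********##**++====++**##**********
170 ************+OOOOOOOOOO*************
180 *********+OOOOOOOOOOOOOOOO+*********
190 #######*OOOOOOOOOOOOOOOOOOOO*#%%#%%%
200 @@@@@@#OOOOOOOOOOOOOOOOOOOOOOO@@@@@@
210 @@@@@#OOOOOOOOOOOOOOOOOOOOOOOOO@@@@@
220 @@@@@OOOOOOOOOOOOOOOOOOOOOOOOOO%@@@@
230 @@@@%OOOOOOOOOOOOOOOOOOOOOOOOOO%@@@@
240 @@@@*OOOOOOOOOOOOOOOOOOOOOOOOOO=%@@@
250 @@#- OOOOOOOOOOOOOOOOOOOOOOOOOO .+%@
260 #-    OOOOOOOOOOOOOOOOOOOOOOOO.   .+
270 ::::::::::::::::::::::::::::::::::::
280 ------------------------------------
290 ::::-:-++*++*+++++=+++*++****+:--:::
300    .:.+@@@@@@@@@@@@@@@@@@@@@@%::.   
310    .=+%@@@@@@%@@@@@@@@@@@@@@@@*=-   
320   OO=============================OOO
[ 38.2 176.9 107.4 100.2] cost 25.1
[ 38.2 176.9 107.4 100.2] cost 25.1
[ 38.2 176.9 107.4 100.2] cost 25.1
[ 38.2 176.9 107.4 100.2] cost 25.1
lip low 0.0967028656257517 foot low 0.04639677504554174
[ 38.2 176.9 107.4 100.2] cost 25.1
[ 38.2 176.9 107.4 100.2] cost 25.1
[ 38.2 176.9 107.4 100.2] cost 25.1
[ 38.2 176.9 107.4 100.2] cost 25.1
lip low 0.0967028656257517 foot low 0.04639677504554174
[158.4 135.9 113.2 100.2] cost 168.9
[  3.8 181.5 120.2 100.2] cost 40.0
[ 39.6 176.1 107.  100.2] cost 40.0
[ 39.6 176.1 107.  100.2] cost 40.0
lip low 0.11612806344490717 foot low 0.04685184145217103
```

>>> step_arm:
  steps: [0,0,0,3,0,0,0,0,4,0,0,4,0,0,0,0,4,0,0,0,0,4,0,0,0,0,0,0,0,0]

```text
time_s: 31.82
tool_pos: [0.5474, -0.1248, 0.2649]
tool_rot: [179.6, 1.4, 94.7]
force: [2.2, -31.4, 4.7]
grip_width: 0.057
grasp_force: 30.4
```

```bash
python3 - <<'E'
from h import *
w=snap('wrist','w26')['image'];go(.5485,-.121,.262,95.4);print(state()['force'].round(1))
E
for y in 130 150; do python3 fit3.py 26 $y|sort -t't' -k2|head -5; done
```

```text
pose [ 0.5474 -0.1249  0.2649] [179.6   1.4  94.7] shift [3.9 1.4 2.8] roll -0.7
[  1.  -32.7   5.8]
[ 41.8 169.7 106.  100.2] cost 50.6
[ 41.8 169.7 106.  100.2] cost 50.6
[ 41.8 169.8 106.  100.2] cost 50.6
[ 41.8 169.8 106.  100.2] cost 50.6
lip low 0.09498861249439008 foot low 0.04876635549407096
[ 41.8 169.7 106.  100.2] cost 50.6
[ 41.8 169.7 106.  100.2] cost 50.6
[ 41.8 169.8 106.  100.2] cost 50.6
[ 41.8 169.8 106.  100.2] cost 50.6
lip low 0.09498861249439008 foot low 0.04876635549407096
```

Tilt ~38°. Good enough: back off, carry it to the open bench at +y and right it by dragging the foot on the bench.

>>> step_arm:
  steps: [0,-12,0,-5,0,0,-8,0,-30,0,0,0,0,-40,0,0,50,1,0,0,0,58,1,0,0,0,58,1,0,0,0,58,1,0,0,0,58,1,0,0,0,58,1,0,0,0,58,1,0,0,0,10,0,25,0,0,0,0,0,0]
  grip_force: 30

```text
time_s: 33.38
tool_pos: [0.517, 0.2781, 0.3093]
tool_rot: [-179.7, 0.2, 95.5]
force: [-0.2, -0.9, 0.3]
grip_width: 0.0569
grasp_force: 29.9
```

```bash
python3 - <<'E'
from h import *
w=snap('wrist','w27')['image'];go(.52,.26,.235,95.4);s=state();print(s['force'].round(1),s['qpos'].round(0))
E
python3 fit3.py 27 130
```

```text
pose [0.5181 0.2766 0.3107] [-1.799e+02  1.000e-01  9.530e+01] shift [-16.5   0.6  75.8] roll -0.1
[-1.3 -0.4 -0.5] [-61.  16.  35. 100. -10.  67. -17.]
[162.9 135.2 115.5  98.9] cost 215.6
[ 44.5 172.1 107.6  98.9] cost 55.4
[ 12.4 180.3 116.8  99. ] cost 22.3
[ 12.3 180.3 116.8  99. ] cost 22.3
lip low 0.15287267936634275 foot low 0.08600354136384739
```

>>> step_arm:
  steps: [0,0,0,40,0,0,0,0,35,0,0,0,0,5,0,0,-1,0,4,0,0,-2,0,3,0,0,-3,0,2,0,0,-4,0,1,0,0,-4,0,0,0,0,0,0,0,0]
  grip_force: 20

```text
time_s: 34.55
tool_pos: [0.5199, 0.2625, 0.2219]
tool_rot: [180.0, -0.0, 95.3]
force: [0.7, 1.3, -0.5]
grip_width: 0.0574
grasp_force: 20.0
```

```bash
python3 - <<'E'
from h import *
w=snap('wrist','w28')['image'];snap('scene','s28');go(.52,.26,.215,95.4);s=state();print(s['force'].round(1))
E
python3 fit3.py 28 130
```

```text
pose [0.5198 0.2631 0.2219] [180.   -0.   95.3] shift [-3.1 -0.1  6.9] roll -0.1
[-0.3 -0.1 -0.8]
[130.5 152.6 109.5  98.7] cost 379.7
[ 32.6 175.6 107.3 100.3] cost 24.0
[ 44.3 170.6 105.5 100.3] cost 58.9
[ 32.6 175.6 107.3 100.3] cost 24.0
lip low 0.05429366866864477 foot low -0.0009213856059695491
```

>>> step_arm:
  steps: [0,-2,0,2,0,0,-3,0,2,0,0,-3,0,1,0,0,-4,0,1,0,0,-4,0,0,0,0,-4,0,0,0,0,-4,0,0,0,0,0,0,0,0]

```text
time_s: 35.65
tool_pos: [0.5223, 0.2387, 0.2159]
tool_rot: [180.0, 0.0, 95.3]
force: [0.3, 0.3, 4.2]
grip_width: 0.0561
grasp_force: 19.8
```

```bash
python3 - <<'E'
from h import *
w=snap('wrist','w29')['image'];go(.52,.24,.215,95.4);s=state();print(s['force'].round(1))
E
python3 fit3.py 29 130
```

```text
pose [0.5223 0.2387 0.2159] [180.    0.   95.3] shift [ 1.5 -2.2  0.9] roll -0.1
[-0.2 -0.1  3.7]
[156.2 135.  111.4 100.8] cost 300.8
[ 37.  170.8 106.6 100.8] cost 19.3
[ 37.  170.8 106.6 100.8] cost 19.3
[ 37.  170.8 106.6 100.8] cost 19.3
lip low 0.049776708173619455 foot low -0.0018889841269714713
```

>>> step_arm:
  steps: [0,0,0,0,0,0,0,0,1,0,0,-4,0,1,0,0,-4,0,0,0,0,-4,0,0,0,0,-4,0,0,0,0,-4,0,0,0,0,0,0,0,0]
  grip_force: 5

```text
time_s: 36.7
tool_pos: [0.5239, 0.2187, 0.2137]
tool_rot: [-180.0, 0.0, 95.3]
force: [0.1, -0.3, -0.0]
grip_width: 0.0556
grasp_force: 4.4
```

```bash
python3 - <<'E'
from h import *
w=snap('wrist','w30')['image'];go(.52,.22,.215,95.4);s=state();print(s['force'].round(1),s['grasp_force'])
E
python3 fit3.py 30 130
```

```text
pose [0.5239 0.2189 0.2138] [-180.     0.    95.3] shift [ 1.4 -3.7 -1.2] roll -0.1
[-0.3 -0.6  0.6] 4.477322338207159
[153.2 135.  111.4 100.8] cost 325.3
[ 39.8 168.8 106.8 100.8] cost 18.7
[ 39.8 168.8 106.8 100.8] cost 18.7
[ 39.9 168.8 106.8 100.8] cost 18.7
lip low 0.047487002928728234 foot low -0.0017392778000888953
```

Bench friction is too low to right it. I'll use the base's +y side face instead: back the cup's foot into it (rear foot corner ~30 mm high, below the 35 mm edge).

>>> step_arm:
  steps: [0,0,0,0,0,0,0,0,-6,0,0,-40,0,0,0,0,-45,0,0,0,0,-40,0,0,0,0,-5,0,0,0,0,0,0,6,0,0,0,0,0,0]
  grip_force: 20

```text
time_s: 37.75
tool_pos: [0.5355, 0.0914, 0.2131]
tool_rot: [-179.9, -0.0, 95.4]
force: [-0.5, -0.2, -0.1]
grip_width: 0.0495
grasp_force: 16.2
```

```bash
python3 - <<'E'
from h import *
w=snap('wrist','w31')['image'];snap('scene','s31');go(.535,.07,.215,95.4);s=state();print(s['force'].round(1),s['grasp_force'])
E
python3 fit3.py 31 130
```

```text
pose [0.5357 0.0912 0.2135] [-180.    -0.    95.4] shift [-21.1  -2.7  -1.5] roll 0.0
[ 0.1  0.5 -1.2] 16.154039133316473
[ 38.7 169.7 111.  100. ] cost 15.8
[ 38.5 169.8 111.  100. ] cost 15.9
[  4.3 174.7 123.5 100. ] cost 15.3
[ 38.2 170.  111.1 100. ] cost 16.0
lip low 0.047266491316839965 foot low -0.0033959744833143013
```

```bash
python3 - <<'E'
from h import *
a=cv2.imread('pics/s31.png')[:,:,::-1].astype(float)
p=proj('s31',state()['tool_pos']-[0,0,.164]);print(p)
q=(a[...,0]-a[...,2])/(a.max(2)+1)>.4
x0,y0=int(p[0])-15,int(p[1])-40
for y in range(y0,y0+75,1): print(y,''.join('%X'%int(a[y,x,0]/16) if q[y,x] else '.' for x in range(x0,x0+65)))
E
```

```text
[331.32800408 243.30365788]
203 ...................1.........11.1.1...1....111...................
204 ...............2...1...............1...1..1......................
205 ...............1........1.1..1............1......................
206 ..................2.2.................11...2.....................
207 ................111..........1......1............................
208 ..................................1..............................
209 .........................2.......................................
210 ................................1..111................0..........
211 ........0........................................................
212 .................................................................
213 .................................................................
214 .................................................................
215 .................................................................
216 .............0...................................................
217 ..............0..................................................
218 ..................
[... 3477 characters left out ...]

268 ..............543333434335.......................................
269 ................64343345.........................................
270 .................................................................
271 .................................................................
272 .................................................................
273 .................................................................
274 .................................................................
275 .................................................................
276 .................................................................
277 .................................................................
```

```bash
python3 - <<'E'
import sys;sys.argv=['x','31','130']
exec(open('fit3.py').read().split('for t0')[0])
def b(p):
    P=lambda X:np.array([proj('s31',x) for x in X])
    r,f=P(ring(p,70,32)),P(ring(p,0,25))
    return 'rim x %.0f-%.0f y %.0f-%.0f foot x %.0f-%.0f y %.0f-%.0f'%(*r[:,0][[r[:,0].argmin(),r[:,0].argmax()]],r[:,1].min(),r[:,1].max(),f[:,0].min(),f[:,0].max(),f[:,1].min(),f[:,1].max())
for p in ([4.3,174.7,123.5,100],[20,173,117,100],[38.5,169.8,111,100]): print(p,b(p))
E
```

```text
[4.3, 174.7, 123.5, 100] rim x 326-355 y 234-261 foot x 324-345 y 250-270
[20, 173, 117, 100] rim x 327-355 y 234-263 foot x 320-340 y 243-264
[38.5, 169.8, 111, 100] rim x 328-354 y 234-264 foot x 316-335 y 236-257
```

Scene contours (foot bottom at row 269, left 325) match the ~4° solution: the cup is upright on the bench. Release gently, rise, and check.

>>> step_arm:
  steps: [0.65,0,0,0,0,0.75,0,0,0,0,1,0,0,0,0,1,0,0,0,0,1,0,0,-40,0,1,0,0,-60,0,1,0,0,-60,0,1,0,0,0,0]

```text
time_s: 38.85
tool_pos: [0.5376, 0.0894, 0.379]
tool_rot: [179.5, -0.2, 95.3]
force: [-0.4, 0.3, -0.8]
grip_width: 0.0872
grasp_force: 0.0
```

```bash
python3 - <<'E'
from h import *
w=snap('wrist','w32')['image'];a=snap('scene','s32')['image'].astype(float);t=snap('top','t32')['image'];go(.5,-.32,.37,-26)
print(state()['qpos'].round(0))
q=(a[...,0]-a[...,2])/(a.max(2)+1)>.4;q[:225]=0;q[290:]=0;q[:,:310]=0;q[:,370:]=0
_,l,st,ce=cv2.connectedComponentsWithStats(q.astype(np.uint8));i=1+st[1:,4].argmax();print(st[i],ce[i])
print('expected upright',[ (proj('s32',[.533,.114,0]),proj('s32',[.533,.114,.07]))])
red(w,180,400,60,270,6)
E
```

```text
pose [0.5355 0.0897 0.373 ] [-179.9   -0.    95.3] shift [-404.7  -73.3    3. ] roll 121.3
[-50.   7.  41. 102.  -5.  72.  -2.]
[325 233  29  37 830] [337.74457831 250.58313253]
expected upright [(array([335.30995698, 260.23739653]), array([339.64147571, 246.23594419]))]
60 ##########################################################################
66 ##########################################################################
72 ###############*##########################################################
78 #**#######################################################################
84 ##########################################################################
90 ##########################################################################
96 ##########################################################################
102 ##########################################################################
108 ##########################################################################
114 ##########################################################################
120 #########################################
[... 1229 characters left out ...]
####################################################################
222 ##########################################################################
228 ####*+============----:-=-:---:---:---:----------------=##################
234 ###+:  ...::::::::::::::::::::::::::::::::::::::::::::::=*==-..=##########
240 ...      :================================================      :*########
246          .================================================       .=#######
252          .=================-------=======================-         .-*####
258          .============-:............::-==================-            :=##
264          .-=========-......:::::::.....:-================-              .-
```

Cup stands upright and empty at ~(0.533,0.114). Now to the cover.

>>> step_arm:
  steps: [1,-57.8,-10.5,0,0,1,-57.8,-10.5,0,0,1,-57.8,-10.5,0,0,1,-57.8,-10.5,0,0,1,-57.8,-10.5,0,0,1,-57.8,-10.5,0,0,1,-57.8,-10.5,0,0,1,0,0,0,-10,1,0,0,0,-10,1,0,0,0,-10,1,0,0,0,-10,1,0,0,0,-10]

```text
time_s: 40.5
tool_pos: [0.4997, -0.3195, 0.3714]
tool_rot: [-179.9, -0.2, 145.6]
force: [-0.4, 0.6, 0.1]
grip_width: 0.087
grasp_force: 0.0
```

>>> step_arm:
  steps: [1,0,0,0,-8.7,1,0,0,0,0,1,0,0,0,0]

```text
time_s: 40.88
tool_pos: [0.4999, -0.3198, 0.3727]
tool_rot: [-180.0, -0.1, 153.8]
force: [0.6, -0.0, -0.0]
grip_width: 0.0871
grasp_force: 0.0
```

```bash
python3 - <<'E'
from h import *
w=snap('wrist','w33')['image'];t=snap('top','t33')['image'];s=snap('scene','s33')['image'];go(.5,-.32,.37,154);print(state()['qpos'].round(0))
f=w.astype(float)
hsv=cv2.cvtColor(w,cv2.COLOR_RGB2HSV)
o=((f[...,0]-f[...,2])/(f.max(2)+1)>.5)&(f[...,0]>120)
o[225:]=0
_,l,st,ce=cv2.connectedComponentsWithStats(o.astype(np.uint8))
for i in range(1,len(st)):
    if st[i,4]>30: print('orange',st[i],ce[i].round(1))
blue=(f[...,2]-f[...,0])/(f.max(2)+1)>.4;blue[228:]=0
_,l,st,ce=cv2.connectedComponentsWithStats(blue.astype(np.uint8));i=1+st[1:,4].argmax();print('blue',st[i])
c=max(cv2.findContours((l==i).astype(np.uint8),cv2.RETR_EXTERNAL,cv2.CHAIN_APPROX_NONE)[0],key=len)
print(cv2.boxPoints(cv2.minAreaRect(c)))
g=w.min(2);asc(w,150,410,60,240,6)
E
```

```text
pose [ 0.5001 -0.3198  0.3734] [-180.    -0.   153.9] shift [ 0.  -0.2  3.4] roll -0.1
[ -8.  16.  46.  95. -12.  74. 104.]
blue [ 241  126   83  102 6873]
[[241. 126.]
 [323. 126.]
 [323. 227.]
 [241. 227.]]
60 ########################**#############################################################
66 #######################################################################################
72 #######################################################################################
78 #######################################################################################
84 #######################################################################################
90 #######################################################################################
96 #######################################################################################
102 ###########################*###########################################################
108 ###########################################**##########################################
114 ##################################################################
[... 1161 characters left out ...]
-::::::::-*#####=:::::::::=#############################
198 ##############################*-::::::::-*#####=:::::::::+#############################
204 ##############################*-::::::::-*#####=:::::::::+#############################
210 ###############################-::::::::-*#####=:::::::::+#############################
216 ###############################=::::::::-*####*=:::::::::*#############################
222 ###############################=:::::::::-------::::::::-*#############################
228 ###############################=:::::::::::---::::::::::-*#############################
234 #############*:.:-=+###########+::::::::::=+++-:::::::::-*#########*=--..=*############
```

```bash
python3 - <<'E'
from h import *
w=cv2.imread('pics/w33.png')[:,:,::-1].astype(float);s=state()
b=(w[...,2]-w[...,0])/(w.max(2)+1)<.2
sub=b[160:224,262:302];sub=sub.copy();ys,xs=np.nonzero(sub)
r=[r for r in range(64) if sub[r].sum()>8];print('rows',r[0]+160,r[-1]+160)
L=[np.nonzero(sub[y])[0].min()+262 for y in (r[5],r[-6])];R=[np.nonzero(sub[y])[0].max()+262 for y in (r[5],r[-6])];print(L,R)
y1,y2=r[0]+160,r[-1]+161
ends=[atz('w33',(L[0]+R[0]+1)/2,y1,.049),atz('w33',(L[1]+R[1]+1)/2,y2,.049)];print(ends)
c=(ends[0]+ends[1])/2;d=ends[1]-ends[0];print('c',c,np.linalg.norm(d),np.degrees(np.arctan2(d[1],d[0])))
bl=(w[...,2]-w[...,0])/(w.max(2)+1)>.4
m=[]
for y in (135,160,200,222):
    x=np.nonzero(bl[y])[0];x=x[(x>220)&(x<345)];m.append((atz('w33',x.min(),y,.015)+atz('w33',x.max()+1,y,.015))/2)
d=m[-1]-m[0];print('edge mid',m[0],m[-1],np.degrees(np.arctan2(d[1],d[0])))
c2=tri(('w33',(L[0]+R[0]+L[1]+R[1]+2)/4,(y1+y2)/2),('t0',407.8,246.1),('s0',254.3,126.3));print('tri',c2)
go(c[0],c[1],.038+.164,None)
# balls
t=cv2.imread('pics/t33.png');g=cv2.cvtColor(t,cv2.COLOR_BGR2GRAY)[212:254,270:316]
for row in g: print(''.join(' .:-=+*#%@'[min(9,int(v)//20)] for v in row))
E
```

```text
rows 166 222
[np.int64(272), np.int64(273)] [np.int64(292), np.int64(292)]
[array([ 0.4730937 , -0.30385383,  0.049     ]), array([ 0.52994108, -0.33104441,  0.049     ])]
c [ 0.50151739 -0.31744912  0.049     ] 0.06301549594083017 -25.56218362250466
edge mid [ 0.44608776 -0.29036731  0.015     ] [ 0.5398153  -0.33553044  0.015     ] -25.727347964415035
tri [ 0.50203343 -0.31977736  0.04164769]
pose [ 0.5001 -0.3198  0.3734] [-180.    -0.   153.9] shift [ -0.3   2.8 171.4] None
=======-==-. ...   .....::.  :-===============
======---=-..  .::-----====-:-=-==============
==========-.  :-=++++=====++++================
==-=-==-==-::-=+===-:::::--===++==============
=====-======++==::..........:-=+++============
====-==-===++=-:...      ....::-=++===========
==========++=:...       ..::....:=++==========
--=======++-:....      .:-:::.:..:-++=========
-==--====+-:..:-:..:-:--==+=-::...:-++========
==-=-===+=:..:-==-=++++++++++=-::..:=++=======
----===++-.:-=+++++++++++++++++-::..-++=-=====
--==-==+-::-++++++++++++++++++++=:..:-+=======
-=-=-=+=:.-++++++++++++++++++++++=:..:=+======
====-=
[... 656 characters left out ...]
 .-+++=-=====+++++++++++++++++++==+-.-====
=-=:  :=++==---=++++++++++++++++++++=+=:.-====
-=--. .-=+++===++++++++++++++++++++++=: :=====
===-:  .-++++++++++=+++++===+++++++++-..-=====
====:...:-++++++===++=++==++++++++++-: :======
====-: ..:-=++++==+++====+++=++==++-: .-======
=-===-  ...-=++===+++=====+===+++=-: .:-======
=====-:. ...:-=++++=====-====+++=:.  .-=======
======-:. ...:-==+++==++==++++=-:.  .-========
======--:.  ...::-====++====--:..  .-=========
-==---==-:.  .....:::----:::....  .:==========
==--=-===-:.   ...............   :--==========
=====-====--:.   .........    ..:-============
============-::.            ..:--=============
==============--:...   ....::--===============
```

>>> step_arm:
  steps: [1,0,1,57,0,1,0,1,57,0,1,0,0,57,0,0,0,0,0,0,0,0,0,0,0,0,0,0,0,0,0,0,0,0,0,0,0,0,0,0,0,0,0,0,0,0,0,0,0,0]
  grip_force: 50

```text
time_s: 42.28
tool_pos: [0.501, -0.3181, 0.2028]
tool_rot: [180.0, 0.0, 154.0]
force: [-0.5, 0.2, 0.4]
grip_width: 0.0252
grasp_force: 0.0
```

```bash
python3 - <<'E'
from h import *
b=np.array([.5405,-.0375]);
for n in ('w19','w18','w20'):
    im=cv2.imread(f'pics/{n}.png');c0=proj(n,[*b,.055]);g=cv2.cvtColor(im,cv2.COLOR_BGR2GRAY);x,y=int(c0[0]),int(c0[1])
    if y<-40: continue
    y1=max(0,y-60);cr=g[y1:y+60,max(0,x-60):x+60];e=cv2.medianBlur(cr,3)
    C=cv2.HoughCircles(e,cv2.HOUGH_GRADIENT,1,12,param1=60,param2=9,minRadius=8,maxRadius=13)
    print(n,c0,None if C is None else C[0].round(0).tolist())
w=cv2.imread('pics/w19.png')[:,:,::-1];asc(w,224,326,118,206,3)
go(.5,-.31,.202,154);print(state()['force'],state()['grip_width'])
E
```

```text
w19 [277.37386577 182.06338644] [[48.0, 30.0, 9.0], [52.0, 58.0, 10.0], [26.0, 46.0, 10.0], [80.0, 40.0, 10.0], [22.0, 66.0, 9.0], [14.0, 40.0, 10.0]]
w18 [117.51687654 210.22130788] [[40.0, 44.0, 12.0], [52.0, 58.0, 10.0], [30.0, 52.0, 9.0], [50.0, 24.0, 12.0], [30.0, 68.0, 9.0], [60.0, 86.0, 9.0]]
w20 [276.25045431 143.98083305] [[22.0, 70.0, 10.0], [24.0, 46.0, 10.0], [80.0, 40.0, 9.0], [56.0, 92.0, 10.0], [48.0, 30.0, 9.0], [52.0, 60.0, 9.0], [38.0, 88.0, 12.0], [18.0, 36.0, 12.0]]
118 +++++++++++++++++++++++++++++++++++++++++++++=================++++++++++++++++++++++++++++++++++++++++
121 +++++++++++++++++++++++++++++++++====---:::::...................:::::--===++++++++++++++++++++++++++++
124 +++++++++++++++++++++++++++==--:::...:::::--------==========---::::::.....:::--==+++++++++++++++++++++
127 ++++++++++++++++++++++==-::::::--==+++*****####################******+++===--::::::-==++++++++++++++++
130 ++++++++++++++++++=--:--==+++***############################################**++=--:::::-=++++++++++++
133 *****+++++++++==---=++**################********###***********########
[... 2035 characters left out ...]
#####################*+-.   ..
193 --------==+***######****######################################################################*=:.  ..
196 ----------==+********#########################################################################*+-:....
199 ------------=+*#############################################################################**=--::...
202 --------------=+*********++++++++++++++++++++++++**************************################*+=-----:::
205 --------------===============+++++++++++++++++++++++++++**********++++++**+*+*************++====------
pose [ 0.501  -0.3181  0.2028] [180.   0. 154.] shift [4.5 6.8 0.8] roll 0.0
[-0.48183311  0.19498046  0.39802066] 0.02515155795720176
```

```bash
python3 - <<'E'
from h import *
P=[(265,153),(241,165),(297,163),(269,181),(241,190)]
for p in P:
    X=atz('w19',*p,.059);print(X.round(3),(proj('t33',X)-[270,212]).round(0), np.round(np.linalg.norm(X[:2]-[.5405,-.0375]),3))
# w24/w25: tool moved to -y, bowl fully ahead
for n in('w24','w25','w17'):
    c0=proj(n,[.5405,-.0375,.055]);print(n,c0)
w=cv2.imread('pics/w25.png')[:,:,::-1];c0=proj('w25',[.5405,-.0375,.055]).astype(int)
asc(w,c0[0]-56,c0[0]+56,max(0,c0[1]-50),c0[1]+52,3)
E
```

```text
[ 0.529 -0.016  0.059] [13. 26.] 0.025
[ 0.512 -0.026  0.059] [17. 33.] 0.031
[ 0.554 -0.021  0.059] [14. 16.] 0.021
[ 0.534 -0.036  0.059] [21. 24.] 0.007
[ 0.513 -0.046  0.059] [25. 32.] 0.029
w24 [280.6040996  121.53591049]
w25 [279.32166013  95.26362172]
w17 [272.42109636  16.72963316]
45 ====================++**########**++++***********########################################**+=---------------:-::
48 =================+**##########*++++*****######*****#########################################**+==------------:::
51 ==============+**############*+++****###########*****###########################################*++=---------:::
54 ============+*###############*+++****###########*****##########################*****###############*+=---:------
57 =========++*#################*++++****#########****+*#####################*+++++**********###########*+=-------:
60 ========+*####################*++++**************++*###################*+++++***************###########*+=------
63 =======++******#################*+++++++****+++++*####################*+=+++****########*****############*+=--
[... 2449 characters left out ...]
29 ---------==+*#############################*+++++*****##******++*#####################################*+---------
132 -----------==+**#########################*++++****##########****##################################**=-----------
135 --------------==+*########################++++***###########****###############################**+=-------------
138 =----------------==+*#####################**+++***#########****#############################*++=----------------
141 *++=----------------==+**###################**+++************###########################**+=-------------------=
144 ###*+==------------------==+**###################*********##########################**+==------------------==+**
```

>>> step_arm:
  steps: [0,0,0,0,0,0,0,0,0,0,0,0,0,0,0,0,0,0,-10,0,0,0,0,-50,0,0,0,0,-50,0,0,0,0,0,0]

```text
time_s: 43.15
tool_pos: [0.5019, -0.3194, 0.3172]
tool_rot: [180.0, 0.5, 154.0]
force: [0.2, -0.7, -2.6]
grip_width: 0.0216
grasp_force: 50.0
```

All six balls are in the bowl (five plus the one at the near side), and the cover is held (21.6 mm). Carry it over the bowl and turn to the mill's heading; refine the pin position from a second view.

>>> step_arm:
  steps: [0,7,22,-10,0,0,15,45,-10,0,0,15,45,0,0,0,15,45,0,0,0,15,45,0,0,0,15,45,0,0,0,7,24,0,0,0,0,0,0,-10,0,0,0,0,-10,0,0,0,0,-10,0,0,0,0,-1.4,0,0,0,0,0]

```text
time_s: 44.65
tool_pos: [0.5394, -0.0356, 0.332]
tool_rot: [180.0, -0.1, -174.7]
force: [-0.8, 0.2, -3.1]
grip_width: 0.0217
grasp_force: 50.0
```

```bash
python3 - <<'E'
from h import *
w=cv2.imread('pics/w17.png')[60:120,240:305]
q=(w[...,2].astype(float)-w[...,0])/(w.max(2)+1.)>.35
ys,xs=np.nonzero(q);print(len(xs),xs.mean()+240.5,ys.mean()+60.5)
p=[atz('w17',xs.mean()+240.5,ys.mean()+60.5,.107)]
w=cv2.imread('pics/w2.png')[110:160,255:310];q=(w[...,2].astype(float)-w[...,0])/(w.max(2)+1.)>.35
ys,xs=np.nonzero(q);print(len(xs),xs.mean()+255.5,ys.mean()+110.5);p.append(atz('w2',xs.mean()+255.5,ys.mean()+110.5,.107));print(p)
m=np.mean(p,0);a=np.radians(5.4);t=m-[.06*np.cos(a),.06*np.sin(a),0];print(m,t);go(t[0],t[1],.310,185.4)
E
```

```text
111 271.2567567567568 88.35585585585585
85 280.3705882352941 134.5235294117647
[array([ 0.60122289, -0.03168156,  0.107     ]), array([ 0.60063056, -0.03173318,  0.107     ])]
[ 0.60092673 -0.03170737  0.107     ] [ 0.54119301 -0.03735387  0.107     ]
pose [ 0.5394 -0.0356  0.332 ] [ 1.800e+02 -1.000e-01 -1.747e+02] shift [-1.7 -1.9 22. ] roll -0.1
```

>>> step_arm:
  steps: [0,-1.7,-1.9,10,0,0,0,0,10,0,0,0,0,3,0,0,0,0,3,0,0,0,0,2,0,0,0,0,0,0]

```text
time_s: 45.4
tool_pos: [0.5413, -0.0374, 0.3055]
tool_rot: [180.0, -0.1, -174.6]
force: [-6.5, -0.3, 5.6]
grip_width: 0.0215
grasp_force: 50.0
```

>>> step_arm:
  steps: [0,1,0,0,0,0,1,0,0,0,0,0,0,1,0,0,0,0,0,0]

```text
time_s: 45.9
tool_pos: [0.5394, -0.0374, 0.3028]
tool_rot: [-180.0, -0.0, -174.6]
force: [-0.1, 0.0, -4.4]
grip_width: 0.0213
grasp_force: 50.0
```

```bash
python3 - <<'E'
from h import *
s=state();print(s['tool_pos'].round(4),s['tool_rot'].round(2),s['force'].round(1),s['wrist_torque'].round(2),s['grip_width'])
E
```

```text
[ 0.5394 -0.0374  0.3028] [-1.7999e+02 -4.0000e-02 -1.7460e+02] [-0.1  0.  -4.4] [0.05 0.01 0.01] 0.021336182975185573
```

The force vanished with the underside 7 mm below the pin tip: the pin is in the socket. Press down.

>>> step_arm:
  steps: [0,0,0,2,0,0,0,0,2,0,0,0,0,2,0,0,0,0,2,0,0,0,0,2,0,0,0,0,2,0,0,0,0,0,0]

```text
time_s: 46.78
tool_pos: [0.5395, -0.0376, 0.293]
tool_rot: [179.9, -0.0, -174.6]
force: [-6.8, -1.1, 12.0]
grip_width: 0.0217
grasp_force: 50.0
```

>>> step_arm:
  steps: [0,0.7,0,1,0,0,0,0,2,0,0,0,0,2,0,0,0,0,0,0,0,0,0,0,0]

```text
time_s: 47.4
tool_pos: [0.5394, -0.0379, 0.2917]
tool_rot: [179.9, 0.1, -174.6]
force: [-14.7, 1.3, 32.6]
grip_width: 0.0213
grasp_force: 50.0
```

```bash
python3 - <<'E'
from h import *
s=state();print(s['tool_pos'].round(4),s['tool_rot'].round(2),s['force'].round(1),s['wrist_torque'].round(2),s['grip_width'])
E
```

```text
[ 0.5394 -0.0379  0.2917] [ 1.7985e+02  6.0000e-02 -1.7459e+02] [-14.7   1.3  32.6] [0.08 3.26 0.03] 0.021286091178495562
```

Underside at 88.9 mm = rim at its stop (89 mm), with force rising steeply: fully down. Ease the side load slightly, then hand in.

>>> step_arm:
  steps: [0,0.7,0,-1,0,0,0,0,0,0,0,0,0,0,0]

```text
time_s: 47.78
tool_pos: [0.539, -0.0378, 0.2917]
tool_rot: [179.9, 0.1, -174.6]
force: [-9.6, 0.1, 24.0]
grip_width: 0.0215
grasp_force: 50.0
```

```bash
python3 - <<'E'
from h import *
s=state();print(s['tool_pos'].round(4),s['tool_rot'].round(2),s['force'].round(1),s['wrist_torque'].round(2))
a=snap('scene','s40')['image'].astype(float)
q=(a[...,0]-a[...,2])/(a.max(2)+1)>.4;q[:225]=0;q[290:]=0;q[:,:310]=0;q[:,370:]=0
_,l,st,ce=cv2.connectedComponentsWithStats(q.astype(np.uint8));i=1+st[1:,4].argmax();print('cup',st[i],ce[i])
E
```

```text
[ 0.539  -0.0378  0.2917] [ 1.7990e+02  1.5000e-01 -1.7459e+02] [-9.6  0.1 24. ] [ 0.04  2.29 -0.02]
cup [325 233  29  37 830] [337.74457831 250.58313253]
```

Held on the stop at 24 N, and the cup is still upright where it was set down.

```bash
python3 -c "
from cell import env
print(env.sign_off())"
```

```text
the job is handed in; nothing more can be done
None
```

I handed the job in at about 48 s: all six balls are in the bowl, the empty cup stands upright on the bench, and the cover is seated on the pin and still held down on the holder's stop at about 24 N.

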